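# Set the mitre board's swing fence to its index and load the blank

## Task

Swing the fence of the mitre board round until its pointed end lines up with the steel index on the board's scale. Then bring the stepped wooden blank up against the fence, lying on the board flush along the fence's front face with its end touching the stop block beside the pivot, and let go of everything. The fence must still point at the index at the end; leave the index, the wooden disc and the bent offcut beside the board where they are.

Things in the scene. Friction and masses are not known exactly. Their poses are not given: they have to be found in the camera images.
- board: Plywood mitre board, 250 (its x, away from the robot at yaw 0) x 240 x 16 mm, fixed on the bench; origin at the centre of its underside, z up, its top at z = 0.016 m. It carries the swing fence, which turns about an upright pivot at x = +85, y = -85 mm (far right corner), and a scale with the steel index.
- fence (a joint): Angle (rad) of the swing fence, a dark wooden bar 150 mm long, 20 mm thick, 30 mm high: 0 with the bar along the board's +y, growing to 1.05 (counter-clockwise from above) as the free end comes towards the robot. Starts near 0. It turns stiffly and stays where it is left: about 4 to 5 N across the knob moves it, less leaves it still.
- index (a joint): Angle (rad) of the steel index, a rider 26 x 18 x 9 mm (with its thumb screw 22 mm high) clamped on the scale, about the same pivot and from the same zero as fence: the fence is set when both are equal. From run to run 0.3 to 0.7. Clamped, but it could be forced. The fence does not touch it.
- fence_pivot (a point): On the pivot axis, at the board's top. Turns with the fence: x along the bar to its free end, y the outward normal of its front face (the robot's side), z up. Front face at y = +10 mm, back at -10. The stop block, part of the fence, spans x 0 to 26 and y 8 to 40 mm, 25 mm high: its stop face is at x = 26 mm. Pivot boss: radius 17, height 40 mm.
- fence_knob (a point): Top centre of the stubby turned wooden knob on top of the fence, 138 mm from the pivot axis; it stands from 30 to 55 mm over the board's top, radius 8 to 10 mm. Push the knob or the bar beside it, or pinch the knob, to swing the fence. Turns with the fence.
- fence_tip (a point): End of the steel pointer of the fence, 170 mm from the pivot axis, 4 mm over the board.
- index_tip (a point): Inner point of the steel index, 171 mm from the pivot axis, 4 mm over the board.
- blank: The work: loose pale wooden blank, 90 (x) x 44 (y) x 30 mm, about 90 g, square ends; its upper 13 mm is only 30 mm wide. Origin at the centre of its underside. Starts on the board before the fence, clear of its sweep. Either long side may face the fence, either end the stop. In place, its centre is at x = 71, y = 32 mm in the axes of fence_pivot.
- branch_disc: Bystander: sawn wooden disc, 57 mm across, 18 mm high, lying loose on the bench close to the board's right edge. Origin at the centre of its underside.
- bent_offcut: Bystander: curved wooden offcut, 48 x 115 x 20 mm, loose on the bench in front of the board. Origin at the centre of its underside.
Not all that is in view belongs to the job. What is shaped like the blank but red is not meant.

How it is judged:
By the outcome, as a careful person would: the job done as asked, in the order asked, and still so for the second after the job is handed in, with the robot touching nothing.
It also fails if it takes over 59 s, if anything falls off the work surface, if the arm or the gripper's body presses on something with over 40 N, if the wrist force passes 120 N, or if a joint passes its speed limit or range.

## Robot

A 7-joint arm with a two-finger parallel gripper is mounted at the origin on a cart in front of the work surface, level with it; the furniture and walls round the work are solid. World frame = base frame: x ahead of the robot, y to its left, z up, the work surface at z = 0. Lengths are in m, angles in rad, forces in N, time in s.
With the tool pointing down it reaches from about 0.425 to 0.95 m from the base axis. Payload 4.7 kg.
Tool frame: the origin (TCP) lies midway between the tips of the shut fingers; the grasp point (between the pads) lies 19 mm behind it; x points along the fingers, y is the direction in which the jaws open and shut, and the axes are right-handed (so a half turn about x gives the same grasp; the last joint's range is limited). The gripper opens to 87 mm and grips with 3 to 60 N. Pads are 19 mm wide; open, the fingers measure 117 mm over their backs; the gripper's body (75 mm by 190 mm) begins 51 mm behind the grasp point.
Start: joints at [-1.362, 0.469, -0.049, 1.532, 0.024, 1.141, -0.082], TCP at [0.159, 0.656, 0.199] pointing down, gripper open.
Joint ranges: [-2.59, 2.59], [-0.33, 1.99], [-1.39, 1.29], [0.1, 2.45], [-1.04, 4.18], [0.21, 1.99], [-2.66, 2.66]. Speed limits (rad/s): [2.57, 2.57, 3.14, 3.14, 3.14, 3.14, 3.14].

## Interface

Orientations are given as a rotation vector (axis times angle).
In Python, from plant import sense, viewer, ctrl gives the robot as it stands.
- The arm moves only by the shell command python3 -m jog 'ROWS' [OPENING]. ROWS is JSON, a list of rows, each an object of numbers: "x", "y", "z": the shift along the world's x, y, z in m; "rx", "ry", "rz": the turn, a rotation vector about the world's x, y, z in degrees. A call has 1 to 8 rows; each row is the pose to reach, as a shift and turn from the pose commanded when the call began; what a row does not reach only later rows make up. A row lasts 1/8 s, in which the tool goes at most 62.5 mm and 10.7 degrees, less where a joint would pass 70% of its speed; a pose out of reach is approached as far as the arm can. A call with a gripper value outside its range is refused whole. OPENING is the gripper's target within -1 to 1 (fully open at 1, half-way at 0, shut at -1), set as the call begins (- or left out, the last holds). The fingers move at their own pace and stop on an object; the grip force is fixed at half the most. Time passes only in rows, so rows that repeat a pose let the fingers close. It gives the time, the measured TCP pose, the force and the opening at its end, in the units of the state.
- sense(): the state, without advancing time (a new reading comes with each control period).
- viewer.get_image(name): name is "scene" or "top" or "wrist"; returns (picture, depth): 400x640x3 uint8, red, green, blue; 400x640 float32, m along the optical axis (not along the pixel's ray), 0 where there is no reading.
- viewer.camera_info(name): a dict with "fx", "fy", "cx", "cy" (pixels), "position" and "attitude" of the camera in the world. Camera axes: x right, y down, z forward; pixel columns grow to the right and rows downward; lengths in m; the calibration is good to about 2 mm. A picture is of the moment at which its call begins: read the wrist's pose just before it. camera_info takes no time and is no camera call; for the wrist camera it gives the pose at the moment of the call.
- ctrl.close_job(): hands the job in, once; it reports no verdict.
The state is a dict: "clock": time; "joints": joint angles; "qvel": joint speeds; "joint_efforts": joint torques, N m; "position": TCP position; "tcp_rot": TCP orientation; "wrist_force": force on the tool from outside, world axes, zero at the start; "torque": the same for the moment, N m; "gripper_width": finger opening in m.
Only numpy, scipy, OpenCV 4.12 (cv2) and the standard library are available. Lean on these libraries where they do the work, as an engineer would, in place of code of your own. Each camera call takes 0.05 s, during which the arm holds its last target.

## Working session

There is one attempt and no reset: what is moved stays moved. The work goes in short steps, Python scripts to look and compute and a shell command to move; the robot and the scene stay as the last step left them, time stands still between calls to the robot, and variables do not carry over. Pictures are saved under pics/ and viewed, and the job is handed in when it is done.

```bash
ls; mkdir -p pics
python3 - <<'E'
from plant import sense, viewer, ctrl
import cv2
s=sense();print(s)
for n in ("scene","top","wrist"):
    print(n,viewer.camera_info(n))
    im,d=viewer.get_image(n)
    cv2.imwrite(f"pics/{n}0.png",im[:,:,::-1])
    import numpy as np; np.save(f"pics/{n}0.npy",d)
E
```

```text
pics
{'clock': 0.0, 'joints': array([-1.36190253,  0.46942528, -0.04861597,  1.53371554,  0.02410153,
        1.14098964, -0.08228355]), 'qvel': array([-0.00059651, -0.00076689, -0.00050856, -0.00084103, -0.00078655,
       -0.00027672,  0.00050236]), 'joint_efforts': array([-1.80984362e-04, -5.07964933e+01, -8.10472691e-02, -2.36169952e+01,
       -6.14519650e-02,  3.78957472e-02,  1.73891026e-04]), 'position': array([0.1588279 , 0.65537247, 0.19810129]), 'tcp_rot': array([ 0.18510384,  1.56289419, -0.18816471]), 'wrist_force': array([0.14511224, 0.17040602, 0.65959941]), 'torque': array([-0.01707355, -0.04677383,  0.01475395]), 'gripper_width': 0.08735513372112631}
scene {'fx': 412.1058821195106, 'fy': 412.1058821195106, 'cx': 313.9672945340937, 'cy': 195.54077440630562, 'position': array([ 0.05027373, -0.57695627,  0.5120821 ]), 'attitude': array([-1.97959235,  0.59893221, -0.40245227])}
top {'fx': 417.7332585161613, 'fy': 417.7332585161613, 'cx': 313.9187255724267, 'cy': 205.84336803769213, 'position': array([0.23025309, 0.1513709 , 1.16534556]), 'attitude': array([-1.94580486,  2.22725073, -0.29314514])}
wrist {'fx': 327.1589894605671, 'fy': 327.1589894605671, 'cx': 314.2760886542835, 'cy': 197.77509279256878, 'position': array([0.08701661, 0.67167274, 0.38373874]), 'attitude': array([2.28949786, 1.80177172, 0.24793346])}
```

View pics/top0.png

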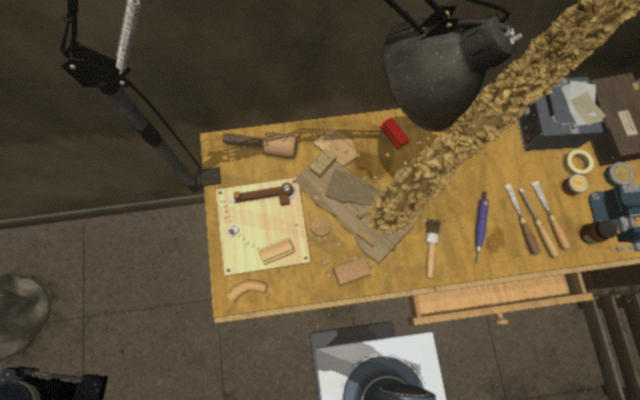

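View pics/scene0.png

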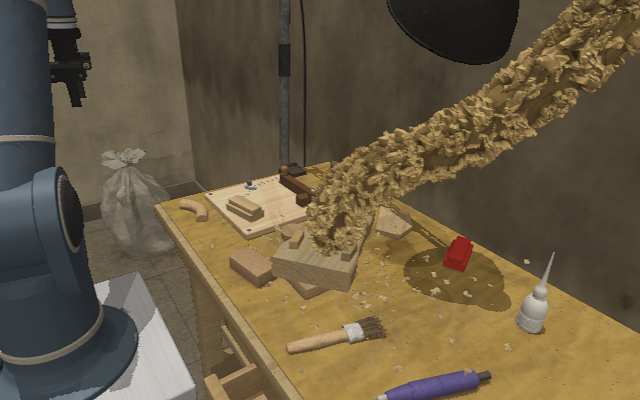

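View pics/wrist0.png

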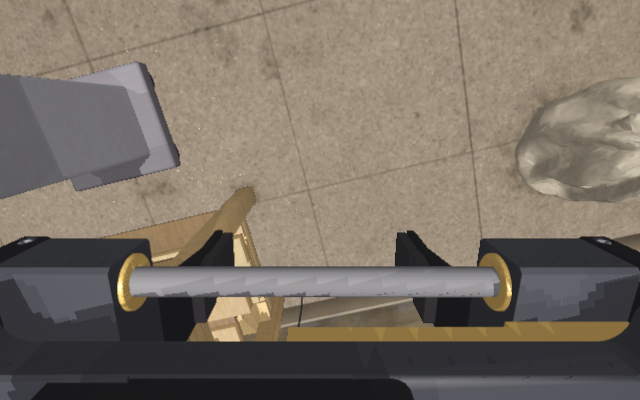

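The top picture shows the board at columns 220–310, rows 180–275. The fence is a dark bar around (265,193), the index is at (235,231), the blank at (277,250), the disc at (320,227) and the offcut at (247,289). Next I'll enlarge this area and measure it.

```bash
cat > h.py <<'E'
import numpy as np, cv2
from plant import sense, viewer, ctrl
from scipy.spatial.transform import Rotation as R
def ray(ci,u,v):
    d=R.from_rotvec(ci["attitude"]).as_matrix()@np.array([(u-ci["cx"])/ci["fx"],(v-ci["cy"])/ci["fy"],1.]);return ci["position"],d
def onz(ci,u,v,z):
    p,d=ray(ci,u,v);return p+d*(z-p[2])/d[2]
def proj(ci,P):
    q=R.from_rotvec(ci["attitude"]).as_matrix().T@(np.asarray(P)-ci["position"]);return ci["fx"]*q[0]/q[2]+ci["cx"],ci["fy"]*q[1]/q[2]+ci["cy"]
E
python3 - <<'E'
from h import *
im=cv2.imread("pics/top0.png")[170:310,205:345]
cv2.imwrite("pics/topc.png",cv2.resize(im,None,fx=4.2,fy=4.2,interpolation=cv2.INTER_CUBIC))
im=cv2.imread("pics/scene0.png")[150:290,150:340]
cv2.imwrite("pics/scenec.png",cv2.resize(im,None,fx=4,fy=4,interpolation=cv2.INTER_CUBIC))
ci=viewer.camera_info("top")
d=np.load("pics/top0.npy")
def dep(u,v):
    p,r=ray(ci,u,v);return p+r*d[v,u]
for n,u,v in [("tl",219,188),("tr",299,179),("br",309,264),("bl",227,275)]:
    print(n,onz(ci,u,v,.016))
for n,u,v in [("board",260,220),("blanktop",278,249),("disc",320,227),("offcut",247,286),("bench",400,290),("hose",390,205),("hose2",450,150),("hose3",520,90),("knoblamp",430,80),("grayblock",345,190),("block2",322,162),("boss",288,189),("idx",235,231)]:
    print(n,dep(u,v).round(3))
E
```

```text
tl [0.62251891 0.37187008 0.016     ]
tr [0.61874214 0.14023411 0.016     ]
br [0.37130189 0.14383812 0.016     ]
bl [0.3716578  0.36928101 0.016     ]
board [0.512 0.264 0.017]
blanktop [0.419 0.222 0.045]
disc [0.469 0.1   0.023]
offcut [0.335 0.318 0.017]
bench [ 0.269 -0.094 -0.   ]
hose [ 0.455 -0.058  0.232]
hose2 [ 0.532 -0.184  0.336]
hose3 [ 0.594 -0.298  0.449]
knoblamp [ 0.578 -0.09   0.555]
grayblock [0.551 0.02  0.073]
block2 [0.639 0.071 0.076]
boss [0.581 0.175 0.054]
idx [0.488 0.335 0.029]
```

View pics/topc.png

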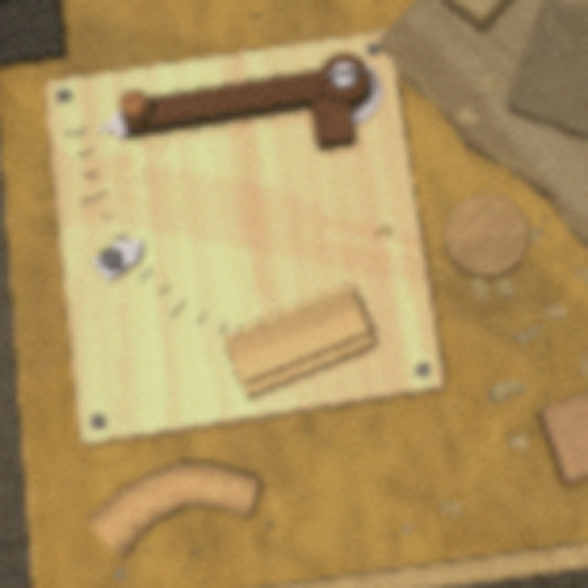

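View pics/scenec.png

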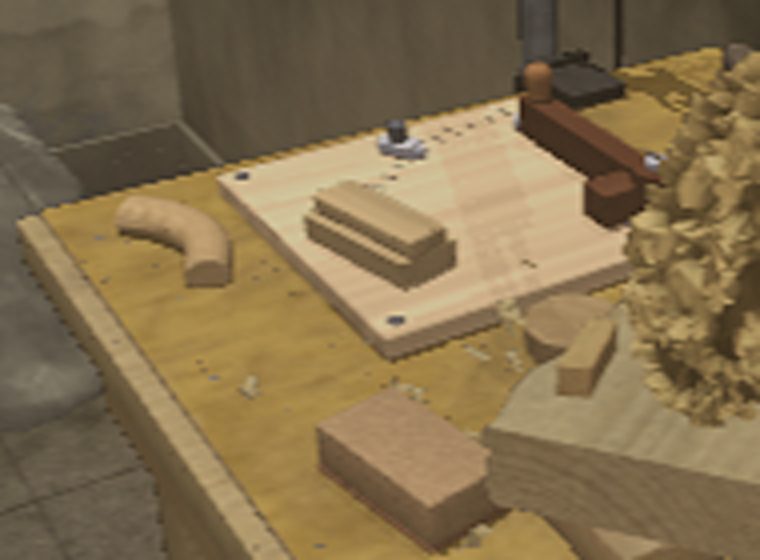

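Run:
```python
from h import *
s=sense();M=R.from_rotvec(s["tcp_rot"]).as_matrix();print(M.round(3))
W=viewer.camera_info("wrist");C=R.from_rotvec(W["attitude"]).as_matrix();print(C.round(3));print("cam in tool",M.T@(W["position"]-s["position"]))
print("cam axes in tool\n",(M.T@C).round(3))
```

```text
[[-0.     0.236  0.972]
 [-0.001  0.972 -0.236]
 [-1.    -0.002  0.   ]]
[[ 0.235  0.935  0.264]
 [ 0.972 -0.226 -0.066]
 [-0.002  0.272 -0.962]]
cam in tool [-0.18555628 -0.0014856  -0.07362334]
cam axes in tool
 [[ 0.    -0.272  0.962]
 [ 1.     0.     0.   ]
 [-0.     0.962  0.272]]
```

```bash
python3 -m jog '[{"x":0.04,"y":-0.04,"z":0.02,"rz":2},{"x":0.08,"y":-0.08,"z":0.04,"rz":4},{"x":0.12,"y":-0.12,"z":0.06,"rz":6},{"x":0.16,"y":-0.16,"z":0.08,"rz":8},{"x":0.20,"y":-0.20,"z":0.09,"rz":10},{"x":0.24,"y":-0.25,"z":0.10,"rz":12},{"x":0.28,"y":-0.29,"z":0.10,"rz":13.6},{"x":0.32,"y":-0.33,"z":0.10,"rz":13.6}]' 1 && python3 -m jog '[{"x":0.03,"y":-0.04,"z":0},{"x":0.06,"y":-0.085,"z":0},{"x":0.06,"y":-0.085,"z":0}]'
python3 - <<'E'
from h import *
import json
W=viewer.camera_info("wrist");print(sense()["position"],sense()["tcp_rot"])
im,d=viewer.get_image("wrist");cv2.imwrite("pics/w1.png",im[:,:,::-1]);np.save("pics/w1.npy",d)
json.dump({k:(v.tolist() if hasattr(v,'tolist') else v) for k,v in W.items()},open("pics/w1.json","w"))
E
```

```text
[0.15887098 0.65554367 0.19832602] [ 0.18546492  1.56284498 -0.18784817]invalid input
```

View pics/w1.png

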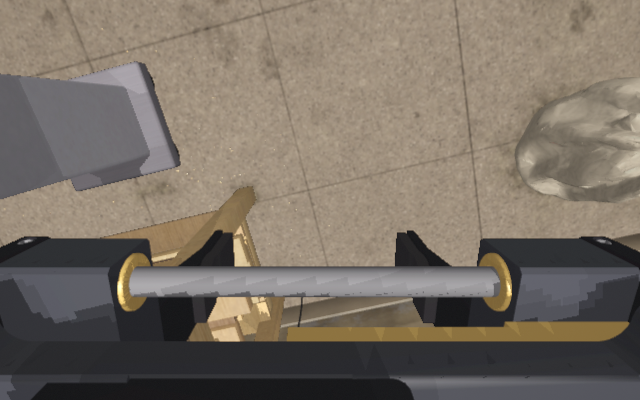

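The call was refused, so nothing has moved and the picture is unchanged. I'll try the form of the call with a small move.

```bash
python3 -m jog '[{"x":0.04,"y":-0.04,"z":0.02,"rz":2}]'
```

```text
invalid input
```

```bash
python3 -m jog --help; python3 -m jog '[{"x":0.04,"y":-0.04,"z":0.02,"rx":0,"ry":0,"rz":2}]'
```

```text
clock: 0.32
position: [0.1939, 0.6171, 0.2168]
tcp_rot: [0.149, 1.569, -0.154]
wrist_force: [1.2, 0.0, -0.1]
gripper_width: 0.0871invalid input: not JSON, or not a number
```

All six keys must be given. I'll carry on to the viewing pose.

```bash
python3 -m jog '[{"x":0.04,"y":-0.045,"z":0.02,"rx":0,"ry":0,"rz":2},{"x":0.08,"y":-0.09,"z":0.04,"rx":0,"ry":0,"rz":4},{"x":0.12,"y":-0.135,"z":0.06,"rx":0,"ry":0,"rz":6},{"x":0.16,"y":-0.18,"z":0.08,"rx":0,"ry":0,"rz":8},{"x":0.20,"y":-0.225,"z":0.08,"rx":0,"ry":0,"rz":10},{"x":0.24,"y":-0.27,"z":0.08,"rx":0,"ry":0,"rz":11.6},{"x":0.28,"y":-0.32,"z":0.08,"rx":0,"ry":0,"rz":11.6},{"x":0.32,"y":-0.36,"z":0.08,"rx":0,"ry":0,"rz":11.6}]' 1 && python3 -m jog '[{"x":0.02,"y":-0.015,"z":0,"rx":0,"ry":0,"rz":0},{"x":0.02,"y":-0.015,"z":0,"rx":0,"ry":0,"rz":0}]'
cat > snap.py <<'E'
import sys,json
from h import *
n,cam=sys.argv[1],sys.argv[2]
s=sense();W=viewer.camera_info(cam)
im,d=viewer.get_image(cam);cv2.imwrite(f"pics/{n}.png",im[:,:,::-1]);np.save(f"pics/{n}.npy",d)
json.dump({k:(v.tolist() if hasattr(v,'tolist') else v) for k,v in W.items()},open(f"pics/{n}.json","w"))
print(s["position"].round(4),s["tcp_rot"].round(4),s["wrist_force"].round(1),s["clock"])
E
cat >> h.py <<'E'
import json
def load(n):
    ci=json.load(open(f"pics/{n}.json"));ci={k:np.array(v) for k,v in ci.items()}
    return cv2.imread(f"pics/{n}.png"),np.load(f"pics/{n}.npy"),ci
E
python3 snap.py w2 wrist
```

```text
clock: 1.32
position: [0.52, 0.2539, 0.2994]
tcp_rot: [0.001, 1.571, -0.001]
wrist_force: [0.6, 0.3, 0.2]
gripper_width: 0.0867
clock: 1.58
position: [0.5401, 0.2389, 0.2988]
tcp_rot: [0.003, 1.571, -0.005]
wrist_force: [0.0, 1.9, -0.3]
gripper_width: 0.0869
[0.5401 0.2389 0.2988] [ 0.0033  1.5711 -0.0046] [ 0.   1.9 -0.3] 1.575
```

View pics/w2.png

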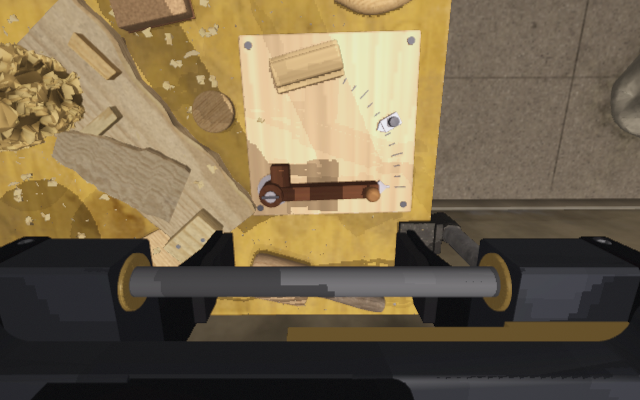

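The wrist view shows the whole board: corners near (240,36), (420,31), (411,214) and (251,216). The boss is at (270,192), the knob at (372,193), the index at (388,123) and the blank at (306,66). I'll enlarge it for accurate pixel picks.

Run:
```python
from h import *
im,d,ci=load("w2")
c=im[25:222,230:430]
cv2.imwrite("pics/w2c.png",cv2.resize(c,None,fx=3,fy=3,interpolation=cv2.INTER_CUBIC))
P=lambda u,v,z:onz(ci,u,v,z).round(4)
for u,v in [(240,36),(420,31),(411,214),(251,216)]: print("corner",P(u,v,.016))
def dep(u,v):
    p,r=ray(ci,u,v);return (p+r*d[v,u]).round(4)
for n,u,v in [("board",330,120),("knob",372,192),("boss",270,195),("bl",306,62),("blstep",306,81),("idx",392,121),("disc",212,110),("post",455,240),("postb",420,232)]: print(n,dep(u,v))
```

```text
corner [0.3786 0.1408 0.016 ]
corner [0.3739 0.3752 0.016 ]
corner [0.6246 0.3825 0.016 ]
corner [0.6268 0.1409 0.016 ]
board [0.486  0.2592 0.0151]
knob [0.5757 0.3124 0.0702]
boss [0.5827 0.1769 0.0572]
bl [0.4141 0.2273 0.0451]
blstep [0.4355 0.2267 0.0312]
idx [0.4867 0.3405 0.0381]
disc [0.4717 0.0966 0.0184]
post [0.6579 0.4435 0.0377]
postb [0.6554 0.3998 0.0119]
```

View pics/w2c.png

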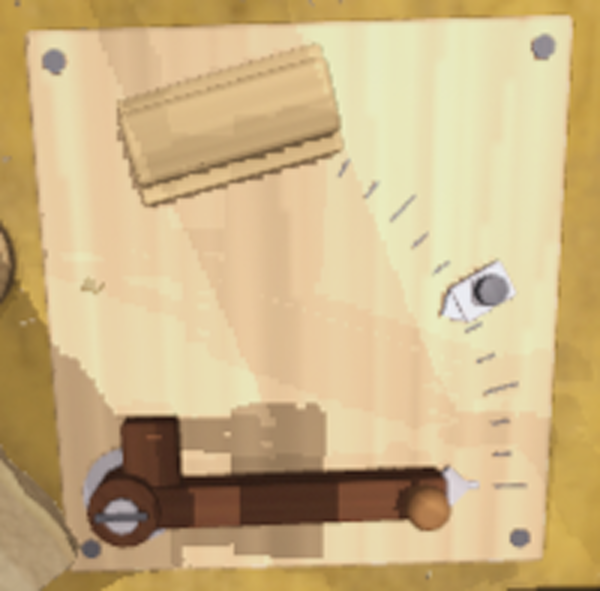

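Run:
```python
from h import *
im,d,ci=load("w2")
P=lambda a,b,z:onz(ci,a/3+230,b/3+25,z)
cs=np.array([P(a,b,.016)[:2] for a,b in [(27,32),(574,15),(543,560),(78,571)]])
print(cs, [np.linalg.norm(cs[i]-cs[i-1]) for i in range(4)], cs.mean(0))
pv=P(124,512,.056);it=P(440,315,.020);ft=P(478,485,.020);kn=P(432,498,.071)
for n,p in [("index tip",it),("fence tip",ft),("knob",kn)]:
    q=p-pv; print(n,p.round(4),"r",np.hypot(*q[:2]).round(4),"ang",np.arctan2(-q[0],q[1]).round(4))
print("pivot",pv)
# knob and bar
bl=[P(a,b,z).round(4) for a,b,z in [(120,103,.046),(316,50,.046),(338,130,.046),(140,185,.046),(152,207,.033),(342,150,.033)]]
for b in bl: print(b)
```

```text
[[0.37824627 0.13948749]
 [0.37271485 0.3768245 ]
 [0.62093286 0.38217633]
 [0.62572946 0.14851101]] [np.float64(0.24764763754128355), np.float64(0.23740145895772718), np.float64(0.24827569689942056), np.float64(0.23371454700710786)] [0.49940586 0.26174983]
index tip [0.4997 0.3241 0.02  ] r 0.1683 ang 0.5249
fence tip [0.5811 0.3464 0.02  ] r 0.168 ang 0.0176
knob [0.5742 0.3148 0.071 ] r 0.1367 ang 0.0721
pivot [0.58401287 0.17847067 0.056     ]
[0.4109 0.1825 0.046 ]
[0.3912 0.2635 0.046 ]
[0.4218 0.2731 0.046 ]
[0.4432 0.1897 0.046 ]
[0.4517 0.1932 0.033 ]
[0.4286 0.276  0.033 ]
```

```bash
python3 -m jog '[{"x":0.005,"y":0.01,"z":0,"rx":0,"ry":0,"rz":10.5},{"x":0.01,"y":0.02,"z":0,"rx":0,"ry":0,"rz":21},{"x":0.015,"y":0.03,"z":0,"rx":0,"ry":0,"rz":31.5},{"x":0.02,"y":0.04,"z":-0.01,"rx":0,"ry":0,"rz":42},{"x":0.025,"y":0.05,"z":-0.03,"rx":0,"ry":0,"rz":52.5},{"x":0.03,"y":0.06,"z":-0.05,"rx":0,"ry":0,"rz":63},{"x":0.036,"y":0.07,"z":-0.08,"rx":0,"ry":0,"rz":73.5},{"x":0.036,"y":0.074,"z":-0.10,"rx":0,"ry":0,"rz":84}]' 1 && python3 -m jog '[{"x":0,"y":0,"z":-0.02,"rx":0,"ry":0,"rz":8},{"x":0,"y":0,"z":-0.05,"rx":0,"ry":0,"rz":8},{"x":0,"y":0,"z":-0.05,"rx":0,"ry":0,"rz":8}]'
python3 snap.py w3 wrist; python3 snap.py s3 scene;  python3 snap.py t3 top; python3 -c "
from plant import sense;print(sense()['joints'])"
```

```text
clock: 2.62
position: [0.5726, 0.3178, 0.1976]
tcp_rot: [-1.138, 1.254, 1.141]
wrist_force: [0.5, 0.1, -0.4]
gripper_width: 0.087
clock: 3.0
position: [0.5717, 0.316, 0.1468]
tcp_rot: [-1.236, 1.197, 1.24]
wrist_force: [-0.4, 0.4, 0.4]
gripper_width: 0.0866
[0.5717 0.316  0.1468] [-1.2356  1.1968  1.2401] [-0.4  0.4  0.4] 3.0
[0.5732 0.3165 0.1487] [-1.2356  1.1934  1.2381] [0.  0.2 0.9] 3.05
[0.5743 0.3166 0.15  ] [-1.2355  1.191   1.2363] [-0.   0.3 -0.3] 3.1
[-0.48061464  0.48201217 -0.12204769  1.63054274  0.0653585   1.0310653
  2.55522708]
```

View pics/w3.png

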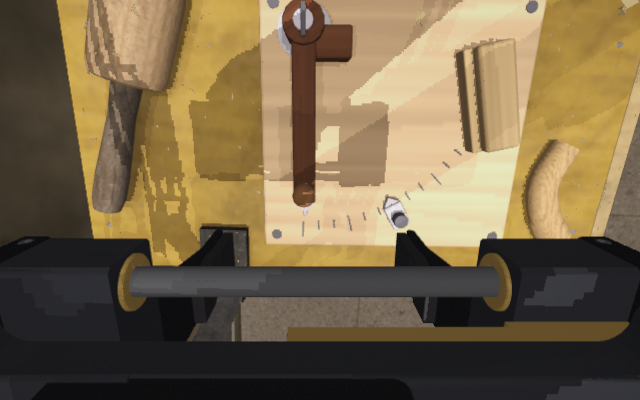

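View pics/t3.png

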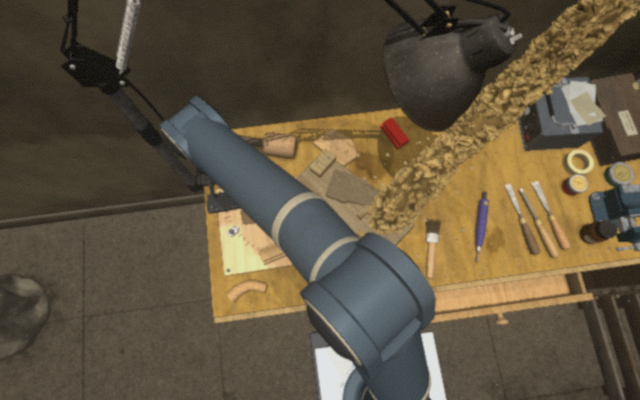

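View pics/s3.png

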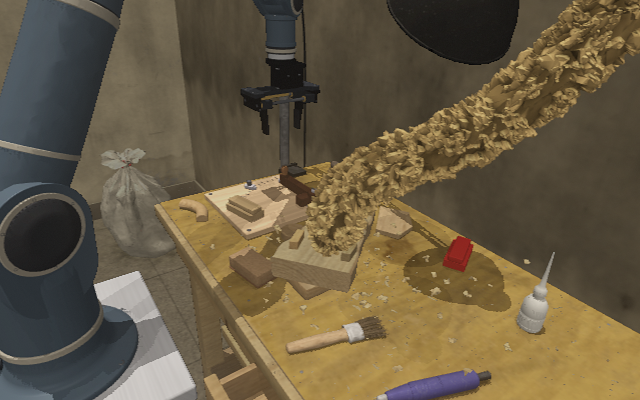

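Run:
```python
from h import *
im,d,ci=load("w3")
c=im[0:250,250:450];cv2.imwrite("pics/w3c.png",cv2.resize(c,None,fx=2.4,fy=2.4,interpolation=cv2.INTER_CUBIC))
def dep(u,v):
    p,r=ray(ci,u,v);return (p+r*d[v,u]).round(4)
for u in (298,304,310):
  for v in (185,190,195,200): print(u,v,dep(u,v))
```

```text
298 185 [0.5859 0.3055 0.0614]
298 190 [0.5855 0.308  0.0689]
298 195 [0.5853 0.3115 0.0717]
298 200 [0.5852 0.3161 0.0708]
304 185 [0.5807 0.3045 0.0648]
304 190 [0.5805 0.308  0.0682]
304 195 [0.5804 0.3114 0.0715]
304 200 [0.5802 0.3156 0.0718]
310 185 [0.5757 0.3058 0.0585]
310 190 [0.5755 0.308  0.0672]
310 195 [0.5754 0.3119 0.0689]
310 200 [0.5752 0.3159 0.0701]
```

View pics/w3c.png

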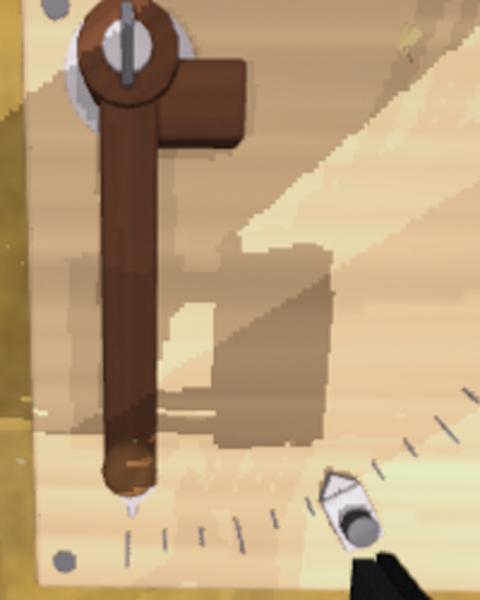

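The knob top sits at about (0.579, 0.313, 0.071), which agrees between the two views to 4 mm. Joint 7 is near its limit, so I turn back 15°, go down and pinch.

```bash
python3 -m jog '[{"x":0.003,"y":0,"z":-0.02,"rx":0,"ry":0,"rz":-8},{"x":0.003,"y":0,"z":-0.05,"rx":0,"ry":0,"rz":-15},{"x":0.003,"y":0,"z":-0.075,"rx":0,"ry":0,"rz":-15},{"x":0.003,"y":0,"z":-0.097,"rx":0,"ry":0,"rz":-15},{"x":0.003,"y":0,"z":-0.097,"rx":0,"ry":0,"rz":-15}]' 1 && python3 -m jog '[{"x":0,"y":0,"z":0,"rx":0,"ry":0,"rz":0},{"x":0,"y":0,"z":0,"rx":0,"ry":0,"rz":0},{"x":0,"y":0,"z":0,"rx":0,"ry":0,"rz":0},{"x":0,"y":0,"z":0,"rx":0,"ry":0,"rz":0}]' -1; python3 snap.py w4 wrist
```

```text
clock: 3.78
position: [0.5773, 0.3153, 0.0519]
tcp_rot: [-1.04, 1.309, 1.041]
wrist_force: [0.3, 0.7, -0.2]
gripper_width: 0.0874
clock: 4.28
position: [0.5782, 0.3151, 0.0526]
tcp_rot: [-1.04, 1.308, 1.04]
wrist_force: [0.9, 0.4, 0.3]
gripper_width: 0.0548
[0.5782 0.3151 0.0526] [-1.04    1.3077  1.0399] [0.9 0.4 0.3] 4.275
```

View pics/w4.png

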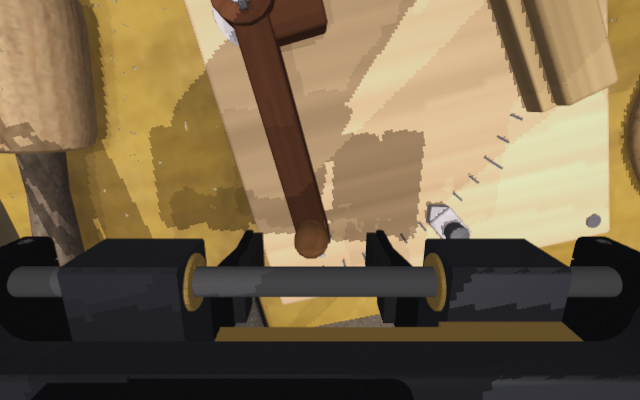

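Run:
```python
from h import *
im,d,ci=load("w4")
print(proj(ci,[.5782,.3151,.0526]),proj(ci,[.5782,.3151,.071]),d[240,311])
def dep(u,v):
    p,r=ray(ci,u,v);return (p+r*d[v,u]).round(4)
for v in (225,232,240,248,254): print(v,dep(311,v))
```

```text
(np.float64(315.55027423210646), np.float64(234.88491103438233)) (np.float64(315.6406204930887), np.float64(247.52734854734348)) 0.18127276
225 [0.5786 0.3049 0.0619]
232 [0.5789 0.3066 0.0683]
240 [0.5798 0.3105 0.0701]
248 [0.5807 0.3147 0.0713]
254 [0.5817 0.3188 0.07  ]
```

The knob, at about (311,242), lies centred between the pads. I keep closing.

```bash
python3 -m jog '[{"x":0,"y":0,"z":0,"rx":0,"ry":0,"rz":0},{"x":0,"y":0,"z":0,"rx":0,"ry":0,"rz":0},{"x":0,"y":0,"z":0,"rx":0,"ry":0,"rz":0},{"x":0,"y":0,"z":0,"rx":0,"ry":0,"rz":0}]' -1;python3 -m jog '[{"x":0,"y":0,"z":0,"rx":0,"ry":0,"rz":0},{"x":0,"y":0,"z":0,"rx":0,"ry":0,"rz":0}]' -1
```

```text
clock: 4.82
position: [0.578, 0.315, 0.0521]
tcp_rot: [-1.04, 1.308, 1.04]
wrist_force: [0.3, -0.3, 0.5]
gripper_width: 0.0108
clock: 5.08
position: [0.578, 0.315, 0.0522]
tcp_rot: [-1.04, 1.308, 1.04]
wrist_force: [-0.2, 0.4, 0.5]
gripper_width: 0.0012
```

The fingers shut fully, so they missed the knob. I'll look again.

```bash
python3 snap.py w5 wrist; python3 snap.py s5 scene
python3 - <<'E'
from h import *
im=cv2.imread("pics/s5.png")[60:240,200:400];cv2.imwrite("pics/s5c.png",cv2.resize(im,None,fx=3.3,fy=3.3,interpolation=cv2.INTER_CUBIC))
E
```

```text
[0.578  0.315  0.0522] [-1.0401  1.3083  1.0402] [-0.2  0.4  0.5] 5.075
[0.578  0.315  0.0522] [-1.0401  1.3083  1.0402] [-0.4 -0.9 -0.2] 5.125
```

View pics/w5.png

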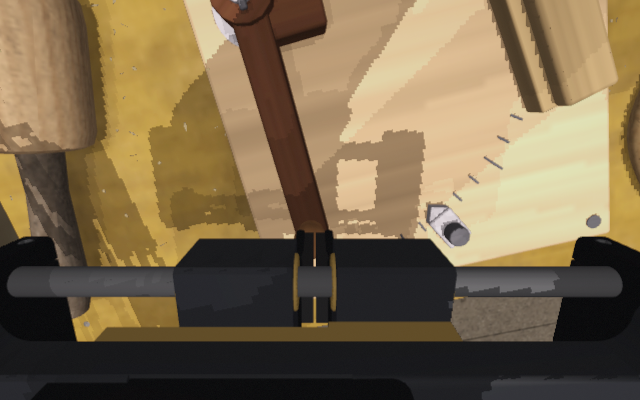

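View pics/s5c.png

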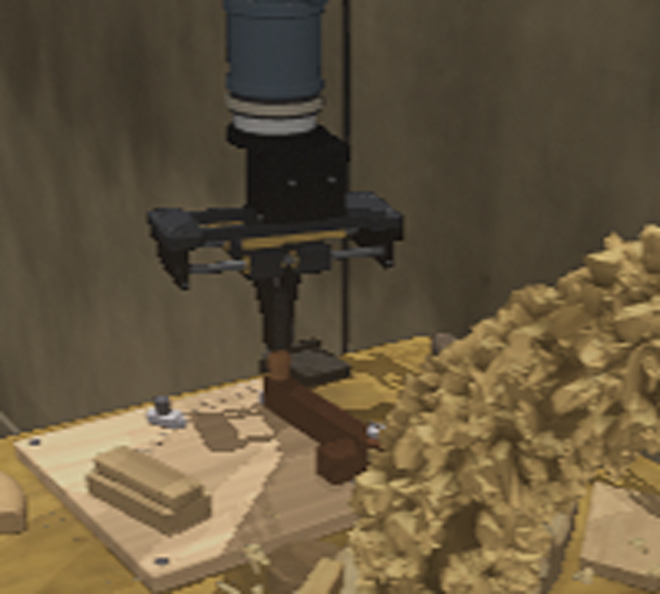

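Run:
```python
from h import *
for n in("w5","w4"):
    im,d,ci=load(n)
    def dep(u,v):
        p,r=ray(ci,u,v);return (p+r*d[v,u]).round(4)
    print(n)
    for v in range(222,262,3): print(v,[dep(u,v).tolist() for u in (302,309,315,328)])
    print(ci["position"], R.from_rotvec(ci["attitude"]).as_matrix()[:,2])
c=cv2.imread("pics/w5.png")[190:300,260:370];cv2.imwrite("pics/w5c.png",cv2.resize(c,None,fx=5,fy=5,interpolation=cv2.INTER_CUBIC))
im,d,ci=load("s5")
for P in ([.578,.315,.0522],[.579,.313,.071],[.579,.313,.046]): print(proj(ci,P))
```

```text
w5
222 [[0.5848, 0.3072, 0.0458], [0.5801, 0.3064, 0.0509], [0.5766, 0.3073, 0.0509], [0.5702, 0.3213, 0.0172]]
225 [[0.5847, 0.3075, 0.0506], [0.5796, 0.3049, 0.0605], [0.576, 0.3049, 0.0624], [0.5705, 0.3221, 0.0211]]
228 [[0.5837, 0.3052, 0.0621], [0.5795, 0.305, 0.0651], [0.5763, 0.306, 0.0643], [0.5706, 0.321, 0.0296]]
231 [[0.5822, 0.3011, 0.0776], [0.5797, 0.3058, 0.0675], [0.5764, 0.3066, 0.0674], [0.5689, 0.3038, 0.0785]]
234 [[0.582, 0.3011, 0.0819], [0.5789, 0.3031, 0.0788], [0.5768, 0.3081, 0.0681], [0.569, 0.3038, 0.0827]]
237 [[0.5818, 0.3009, 0.0866], [0.5789, 0.3034, 0.0823], [0.577, 0.3091, 0.0698], [0.5692, 0.3037, 0.0866]]
240 [[0.5817, 0.3011, 0.0897], [0.5788, 0.3035, 0.0858], [0.5773, 0.3105, 0.0706], [0.5693, 0.3037, 0.0904]]
243 [[0.5815, 0.3008, 0.0943], [0.5787, 0.3031, 0.0906], [0.5778, 0.3124, 0.0703], [0.5695, 0.3041, 0.093]]
246 [[0.5814, 0.3009, 0.0976], [0.5787, 0.3034, 0.0935], [0.5781, 0.3139, 0.071], [0.5696, 0.3037, 0.0974]]
249 [[0.5813, 0.301, 0.1005], [0.5786, 0.3034, 0.0968], [0.5786, 0.3162, 0.0697], [0.5698, 0.3043, 0.0992]]
252 [[0.5816, 0.3
[... 1554 characters left out ...]
7, 0.016]]
252 [[0.5864, 0.3166, 0.0697], [0.5826, 0.3178, 0.0691], [0.5793, 0.3181, 0.07], [0.5755, 0.345, 0.0161]]
255 [[0.587, 0.3189, 0.0687], [0.5828, 0.3187, 0.0709], [0.5797, 0.3202, 0.0694], [0.576, 0.3472, 0.0164]]
258 [[0.5955, 0.3456, 0.0156], [0.5905, 0.3471, 0.0151], [0.5861, 0.348, 0.0153], [0.5766, 0.3503, 0.015]]
261 [[0.5961, 0.3482, 0.0153], [0.5909, 0.3488, 0.0164], [0.5867, 0.3505, 0.015], [0.577, 0.3516, 0.0172]]
[0.56167144 0.24099687 0.23813683] [ 0.06221969  0.26478559 -0.96229793]
(np.float64(283.1296452758946), np.float64(172.20486956263304))
(np.float64(283.774069613622), np.float64(166.04693694219708))
(np.float64(283.8343561546823), np.float64(174.4504097517069))
```

View pics/w5c.png

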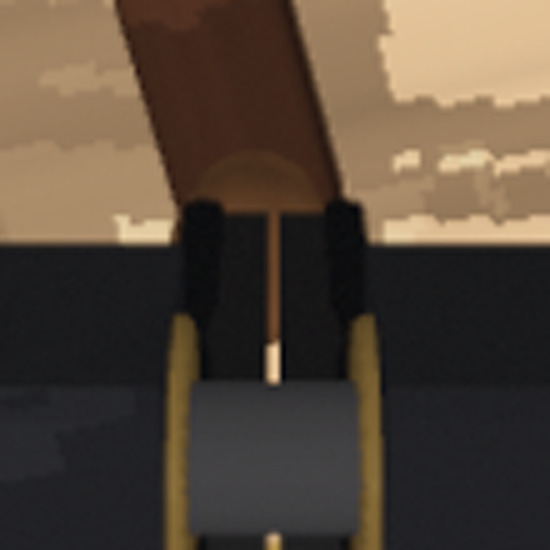

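The real fingertips stand about 22 mm higher than the reported TCP: depth gives 0.077 where the TCP reads 0.052, and the scene view agrees. So I open, go down 25 mm and pinch again.

```bash
python3 -m jog '[{"x":0,"y":0,"z":0,"rx":0,"ry":0,"rz":0},{"x":0,"y":0,"z":0,"rx":0,"ry":0,"rz":0},{"x":0,"y":0,"z":0,"rx":0,"ry":0,"rz":0},{"x":0,"y":0,"z":0,"rx":0,"ry":0,"rz":0}]' 0 && python3 -m jog '[{"x":0,"y":0,"z":-0.012,"rx":0,"ry":0,"rz":0},{"x":0,"y":0,"z":-0.024,"rx":0,"ry":0,"rz":0},{"x":0,"y":0,"z":-0.024,"rx":0,"ry":0,"rz":0}]' && python3 snap.py w6 wrist && python3 snap.py s6 scene
 python3 - <<'E'
from h import *
im=cv2.imread("pics/s6.png")[60:240,200:400];cv2.imwrite("pics/s6c.png",cv2.resize(im,None,fx=3.3,fy=3.3,interpolation=cv2.INTER_CUBIC))
E
```

```text
clock: 5.68
position: [0.578, 0.315, 0.0522]
tcp_rot: [-1.04, 1.308, 1.04]
wrist_force: [0.1, 0.1, -0.5]
gripper_width: 0.0329
clock: 6.05
position: [0.5767, 0.3143, 0.0262]
tcp_rot: [-1.04, 1.312, 1.041]
wrist_force: [0.5, 0.2, -0.0]
gripper_width: 0.0432
[0.5767 0.3143 0.0262] [-1.0403  1.3119  1.0412] [ 0.5  0.2 -0. ] 6.05
[0.5773 0.3147 0.0271] [-1.0401  1.3103  1.0407] [-0.5  0.1  0.5] 6.1
```

View pics/s6c.png

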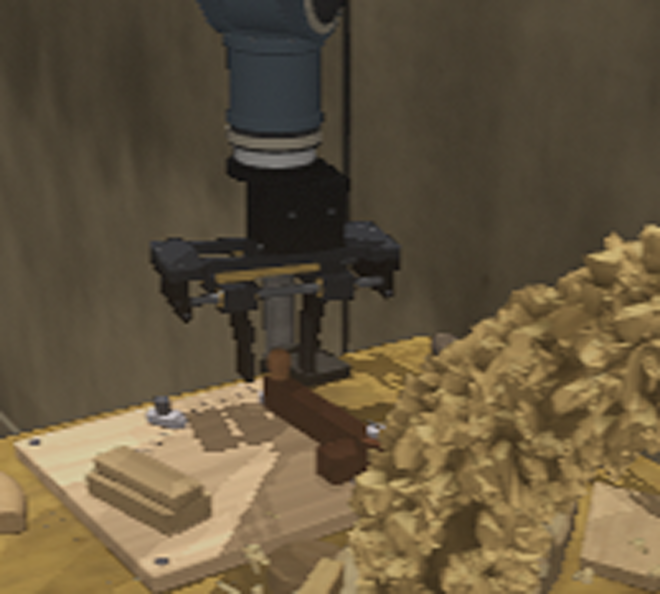

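View pics/w6.png

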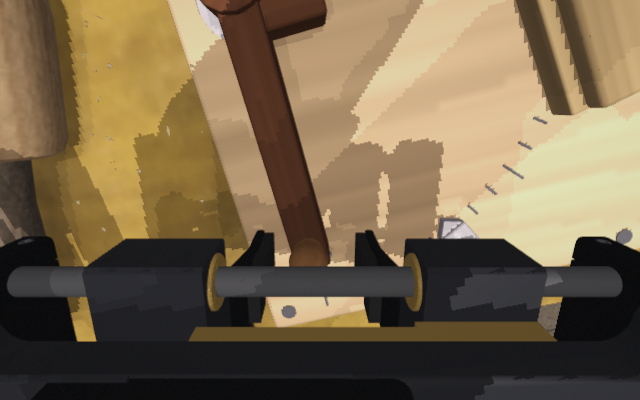

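The scene view shows the open fingers straddling the knob, with their tips near the bar's top. Closing.

```bash
python3 -m jog '[{"x":0,"y":0,"z":0,"rx":0,"ry":0,"rz":0},{"x":0,"y":0,"z":0,"rx":0,"ry":0,"rz":0},{"x":0,"y":0,"z":0,"rx":0,"ry":0,"rz":0},{"x":0,"y":0,"z":0,"rx":0,"ry":0,"rz":0}]' -1; python3 snap.py w7 wrist
```

```text
clock: 6.65
position: [0.5794, 0.3147, 0.0286]
tcp_rot: [-1.04, 1.306, 1.038]
wrist_force: [3.7, -0.6, -1.8]
gripper_width: 0.0181
[0.5794 0.3147 0.0286] [-1.0404  1.3062  1.0382] [ 3.7 -0.6 -1.8] 6.65
```

```bash
python3 -m jog '[{"x":-0.008,"y":-0.0006,"z":0,"rx":0,"ry":0,"rz":1},{"x":-0.0158,"y":-0.0016,"z":0,"rx":0,"ry":0,"rz":2},{"x":-0.0236,"y":-0.003,"z":0,"rx":0,"ry":0,"rz":3},{"x":-0.0313,"y":-0.0049,"z":0,"rx":0,"ry":0,"rz":4},{"x":-0.0389,"y":-0.0073,"z":0,"rx":0,"ry":0,"rz":5},{"x":-0.0463,"y":-0.01,"z":0,"rx":0,"ry":0,"rz":6},{"x":-0.0536,"y":-0.0132,"z":0,"rx":0,"ry":0,"rz":7},{"x":-0.0607,"y":-0.0168,"z":0,"rx":0,"ry":0,"rz":8}]';python3 -m jog '[{"x":0,"y":0,"z":0,"rx":0,"ry":0,"rz":0},{"x":0,"y":0,"z":0,"rx":0,"ry":0,"rz":0}]'; python3 snap.py w8 wrist; python3 snap.py s8 scene;  python3 - <<'E'
from h import *
im=cv2.imread("pics/s8.png")[100:250,180:380];cv2.imwrite("pics/s8c.png",cv2.resize(im,None,fx=3.3,fy=3.3,interpolation=cv2.INTER_CUBIC))
E
```

```text
clock: 7.7
position: [0.5198, 0.3003, 0.0287]
tcp_rot: [-1.146, 1.241, 1.144]
wrist_force: [7.5, 2.5, -6.0]
gripper_width: 0.0181
clock: 7.95
position: [0.5187, 0.2996, 0.0286]
tcp_rot: [-1.146, 1.244, 1.145]
wrist_force: [4.7, 2.2, -2.4]
gripper_width: 0.018
[0.5187 0.2996 0.0286] [-1.1459  1.2443  1.1448] [ 4.7  2.2 -2.4] 7.95
[0.5187 0.2996 0.0286] [-1.1458  1.2444  1.1447] [ 4.3  1.5 -2.4] 8.0
```

View pics/w8.png

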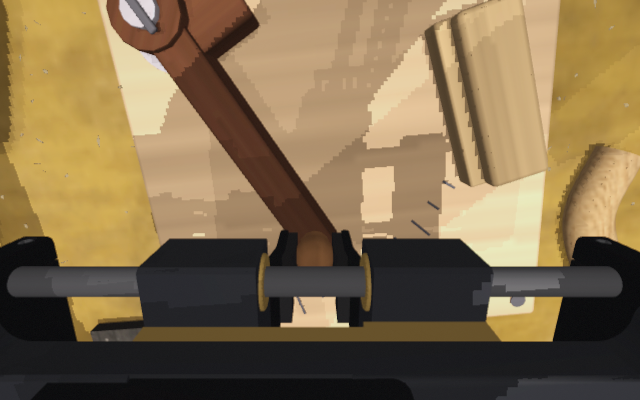

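View pics/s8c.png

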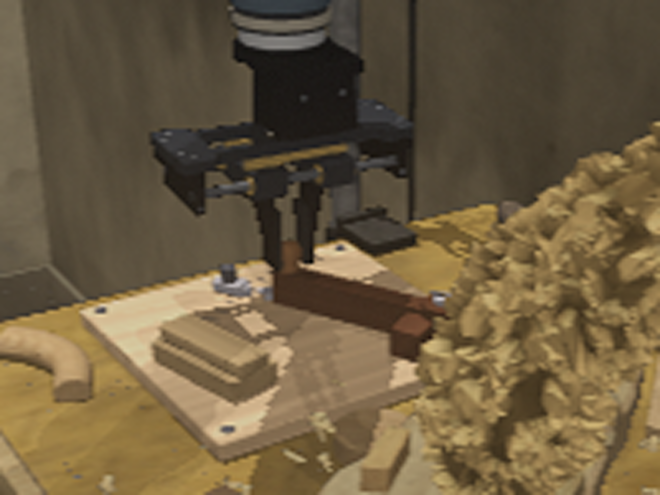

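```bash
python3 -m jog '[{"x":0,"y":0,"z":0,"rx":0,"ry":0,"rz":0},{"x":0,"y":0,"z":0,"rx":0,"ry":0,"rz":0},{"x":0,"y":0,"z":0,"rx":0,"ry":0,"rz":0},{"x":0,"y":0,"z":0.03,"rx":0,"ry":0,"rz":0},{"x":0,"y":0,"z":0.07,"rx":0,"ry":0,"rz":0},{"x":0,"y":-0.02,"z":0.11,"rx":0,"ry":0,"rz":0},{"x":0,"y":-0.05,"z":0.11,"rx":0,"ry":0,"rz":0},{"x":0,"y":-0.05,"z":0.11,"rx":0,"ry":0,"rz":0}]' 0.2;python3 -m jog '[{"x":0,"y":0,"z":0,"rx":0,"ry":0,"rz":0}]'; python3 snap.py w9 wrist
python3 - <<'E'
from h import *
c=cv2.imread("pics/w9.png")[0:240,180:440];cv2.imwrite("pics/w9c.png",cv2.resize(c,None,fx=2.5,fy=2.5,interpolation=cv2.INTER_CUBIC))
E
```

```text
clock: 9.05
position: [0.5174, 0.2453, 0.1385]
tcp_rot: [-1.142, 1.252, 1.14]
wrist_force: [-0.5, -0.9, 0.8]
gripper_width: 0.0519
clock: 9.18
position: [0.5167, 0.2488, 0.1379]
tcp_rot: [-1.144, 1.25, 1.146]
wrist_force: [0.2, 0.3, -0.2]
gripper_width: 0.052
[0.5167 0.2488 0.1379] [-1.1441  1.2498  1.1456] [ 0.2  0.3 -0.2] 9.175
```

View pics/w9c.png

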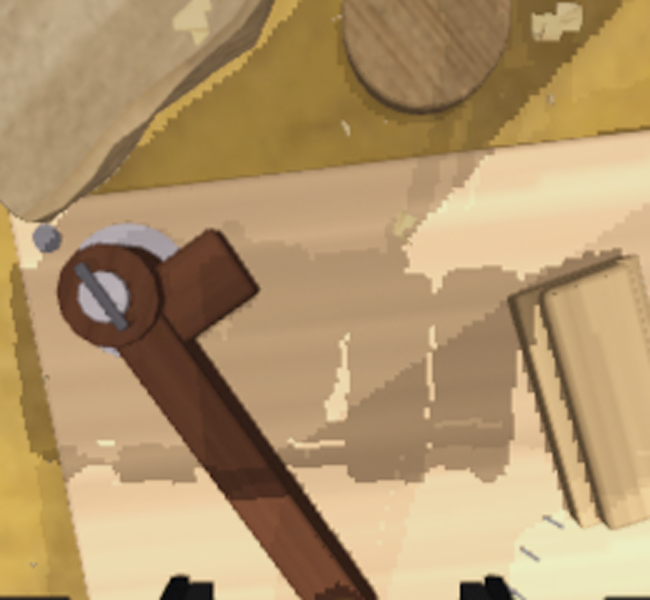

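The tip is out of view, behind the fingers, so the camera must go back towards +y.

```bash
python3 -m jog '[{"x":-0.01,"y":0.04,"z":0.02,"rx":0,"ry":0,"rz":0},{"x":-0.02,"y":0.085,"z":0.02,"rx":0,"ry":0,"rz":0},{"x":-0.02,"y":0.085,"z":0.02,"rx":0,"ry":0,"rz":0},{"x":-0.02,"y":0.085,"z":0.02,"rx":0,"ry":0,"rz":0}]'; python3 snap.py w10 wrist
python3 - <<'E'
from h import *
c=cv2.imread("pics/w10.png")[0:240,180:440];cv2.imwrite("pics/w10c.png",cv2.resize(c,None,fx=2.5,fy=2.5,interpolation=cv2.INTER_CUBIC))
c=cv2.imread("pics/w10.png")[140:240,250:370];cv2.imwrite("pics/w10d.png",cv2.resize(c,None,fx=6,fy=6,interpolation=cv2.INTER_CUBIC))
E
```

```text
clock: 9.72
position: [0.4968, 0.3334, 0.1574]
tcp_rot: [-1.146, 1.251, 1.146]
wrist_force: [-1.1, -0.9, -0.3]
gripper_width: 0.0521
[0.4968 0.3334 0.1574] [-1.1457  1.2506  1.1455] [-1.1 -0.9 -0.3] 9.725
```

View pics/w10c.png

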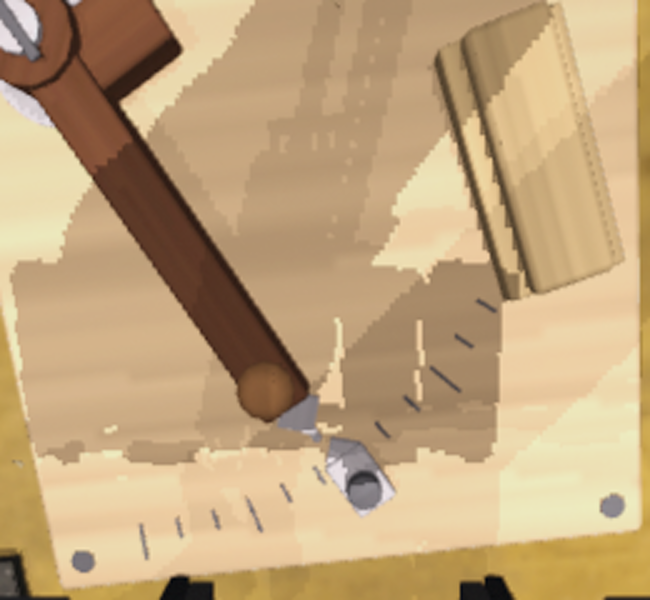

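View pics/w10d.png

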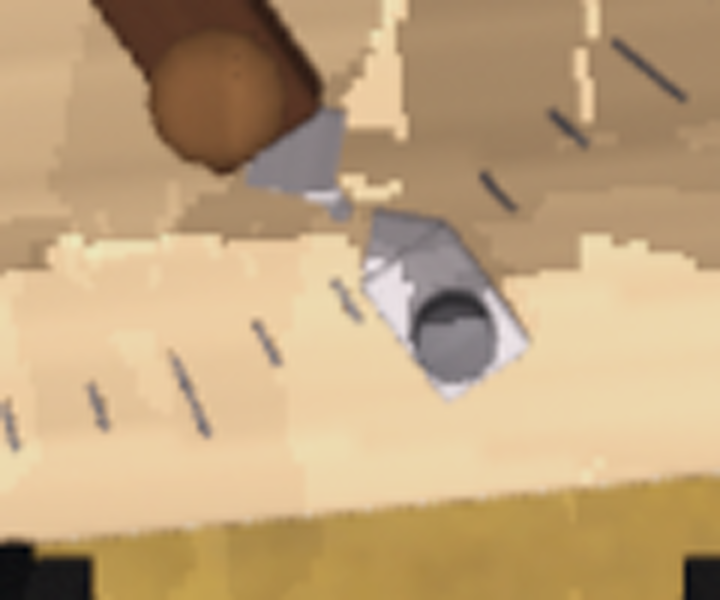

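Run:
```python
from h import *
im,d,ci=load("w10")
D=lambda a,b,z:onz(ci,(a+.5)/6+250-.5,(b+.5)/6+140-.5,z)
it=D(374,211,.02);ft=D(346,214,.02);kn=D(220,102,.071)
# pivot boss top from w10c
C=lambda a,b,z:onz(ci,a/2.5+180,b/2.5,z)
pv=C(17,20,.056)
im9,d9,ci9=load("w9")
pv9=onz(ci9,110/2.5+180,297/2.5,.056)
print("pivots",pv,pv9)
for p0 in (pv,pv9):
  for n,p in [("idx",it),("tip",ft),("knob",kn)]:
    q=p-p0;print(n,p.round(4),"r %.4f ang %.4f"%(np.hypot(q[0],q[1]),np.arctan2(-q[0],q[1])))
# index axis direction by rear mid
a=D(490,372,.025);b=D(403,250,.025);q=b-a;print("index axis ang",np.arctan2(q[0],-q[1]))
# fence bar edges at z=.046: left(back) edge in w10c
e1=C(97,175,.046);e2=C(238,384,.046);q=e2-e1;print("back edge ang",np.arctan2(-q[0],q[1]))
e1=C(118,103,.046);e2=C(305,378,.046);q=e2-e1;print("front edge ang",np.arctan2(-q[0],q[1]))
```

```text
pivots [0.58395786 0.17569982 0.056     ] [0.582997   0.17705039 0.056     ]
idx [0.4989 0.3241 0.02  ] r 0.1710 ang 0.5205
tip [0.5036 0.3242 0.02  ] r 0.1688 ang 0.4960
knob [0.5176 0.2964 0.071 ] r 0.1378 ang 0.5026
idx [0.4989 0.3241 0.02  ] r 0.1694 ang 0.5196
tip [0.5036 0.3242 0.02  ] r 0.1672 ang 0.4948
knob [0.5176 0.2964 0.071 ] r 0.1361 ang 0.5012
index axis ang 0.5233898634331818
back edge ang 0.4844000899244931
front edge ang 0.5045747182999636
```

The pointer reads 0.495 rad and the index 0.520 (radii 168–171 mm, as they should be). The knob needs 3.2 mm more, so I pinch it again centred at the corrected place.

```bash
python3 -m jog '[{"x":0.0193,"y":-0.0354,"z":-0.03,"rx":0,"ry":0,"rz":0},{"x":0.0193,"y":-0.0354,"z":-0.07,"rx":0,"ry":0,"rz":0},{"x":0.0193,"y":-0.0354,"z":-0.11,"rx":0,"ry":0,"rz":0},{"x":0.0193,"y":-0.0354,"z":-0.129,"rx":0,"ry":0,"rz":0},{"x":0.0193,"y":-0.0354,"z":-0.129,"rx":0,"ry":0,"rz":0},{"x":0.0193,"y":-0.0354,"z":-0.129,"rx":0,"ry":0,"rz":0}]' 0.2;python3 -m jog '[{"x":0,"y":0,"z":0,"rx":0,"ry":0,"rz":0},{"x":0,"y":0,"z":0,"rx":0,"ry":0,"rz":0},{"x":0,"y":0,"z":0,"rx":0,"ry":0,"rz":0},{"x":0,"y":0,"z":0,"rx":0,"ry":0,"rz":0},{"x":0,"y":0,"z":0,"rx":0,"ry":0,"rz":0}]' -1
```

```text
clock: 10.52
position: [0.5177, 0.2984, 0.0306]
tcp_rot: [-1.144, 1.247, 1.143]
wrist_force: [-1.1, -1.3, 0.1]
gripper_width: 0.052
clock: 11.15
position: [0.518, 0.2976, 0.0295]
tcp_rot: [-1.145, 1.248, 1.142]
wrist_force: [3.3, -1.2, -0.3]
gripper_width: 0.0182
```

```bash
python3 -m jog '[{"x":-0.001,"y":-0.0005,"z":0,"rx":0,"ry":0,"rz":0},{"x":-0.002,"y":-0.001,"z":0,"rx":0,"ry":0,"rz":0},{"x":-0.002,"y":-0.001,"z":0,"rx":0,"ry":0,"rz":0},{"x":-0.002,"y":-0.001,"z":0,"rx":0,"ry":0,"rz":0}]' -1
```

```text
clock: 11.65
position: [0.5164, 0.2967, 0.0295]
tcp_rot: [-1.145, 1.247, 1.142]
wrist_force: [6.6, -0.7, -2.9]
gripper_width: 0.0182
```

```bash
python3 -m jog '[{"x":0,"y":0,"z":0,"rx":0,"ry":0,"rz":0},{"x":0,"y":0,"z":0,"rx":0,"ry":0,"rz":0},{"x":0,"y":0,"z":0,"rx":0,"ry":0,"rz":0},{"x":0,"y":0,"z":0.03,"rx":0,"ry":0,"rz":0},{"x":0,"y":0,"z":0.07,"rx":0,"ry":0,"rz":0},{"x":-0.01,"y":0.02,"z":0.12,"rx":0,"ry":0,"rz":0},{"x":-0.02,"y":0.035,"z":0.13,"rx":0,"ry":0,"rz":0},{"x":-0.02,"y":0.035,"z":0.13,"rx":0,"ry":0,"rz":0}]' 0.2;python3 -m jog '[{"x":0,"y":0,"z":0,"rx":0,"ry":0,"rz":0},{"x":0,"y":0,"z":0,"rx":0,"ry":0,"rz":0}]'; python3 snap.py w11 wrist
python3 - <<'E'
from h import *
c=cv2.imread("pics/w11.png")[0:240,180:440];cv2.imwrite("pics/w11c.png",cv2.resize(c,None,fx=2.5,fy=2.5,interpolation=cv2.INTER_CUBIC))
c=cv2.imread("pics/w11.png")[140:240,250:370];cv2.imwrite("pics/w11d.png",cv2.resize(c,None,fx=6,fy=6,interpolation=cv2.INTER_CUBIC))
E
```

```text
clock: 12.65
position: [0.4931, 0.3336, 0.1595]
tcp_rot: [-1.146, 1.247, 1.148]
wrist_force: [0.0, 0.2, -1.1]
gripper_width: 0.0522
clock: 12.9
position: [0.4944, 0.3302, 0.1575]
tcp_rot: [-1.144, 1.254, 1.144]
wrist_force: [0.6, -0.6, -0.2]
gripper_width: 0.0522
[0.4944 0.3302 0.1575] [-1.144   1.2535  1.1437] [ 0.6 -0.6 -0.2] 12.9
```

View pics/w11c.png

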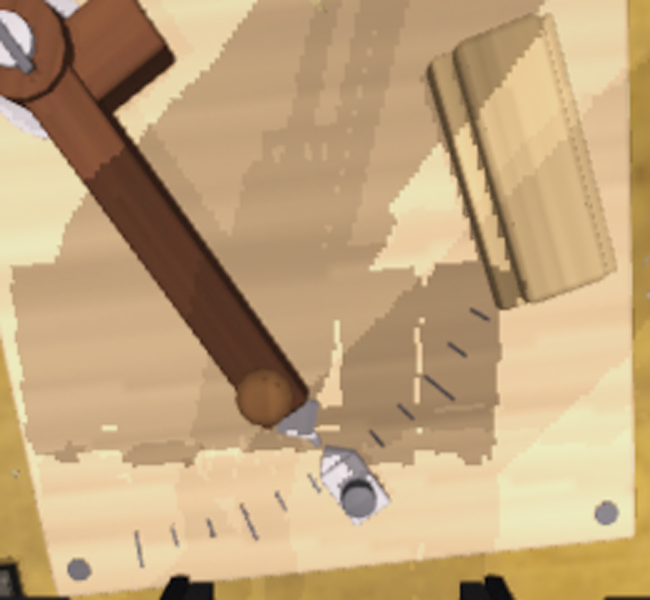

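View pics/w11d.png

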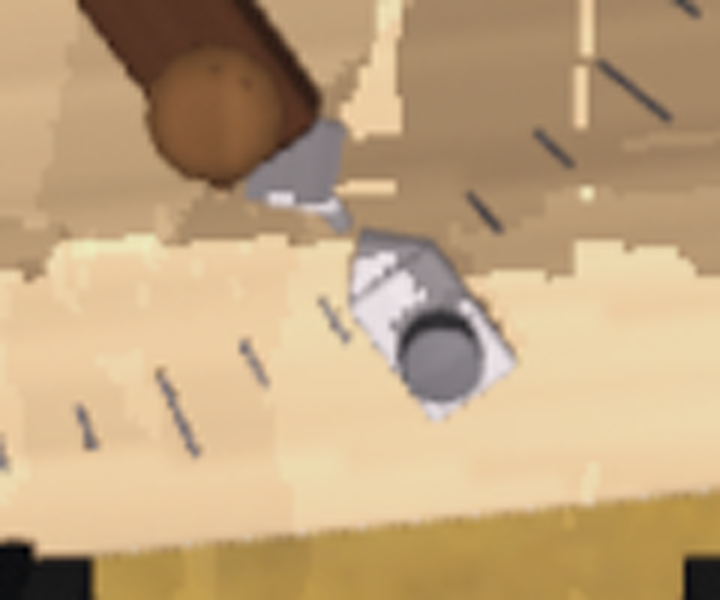

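Run:
```python
from h import *
im,d,ci=load("w11")
D=lambda a,b,z:onz(ci,(a+.5)/6+250-.5,(b+.5)/6+140-.5,z)
C=lambda a,b,z:onz(ci,a/2.5+180,b/2.5,z)
it=D(361,231,.02);ft=D(349,229,.02);kn=D(215,116,.071);pv=C(12,42,.056)
print(pv)
for n,p in [("idx",it),("tip",ft),("knob",kn)]:
    q=p-pv;print(n,p.round(4),"r %.4f ang %.4f"%(np.hypot(q[0],q[1]),np.arctan2(-q[0],q[1])))
```

```text
[0.58384124 0.17811455 0.056     ]
idx [0.4988 0.324  0.02  ] r 0.1689 ang 0.5278
tip [0.5008 0.3235 0.02  ] r 0.1674 ang 0.5191
knob [0.5159 0.295  0.071 ] r 0.1352 ang 0.5263
```

About 0.007 rad is left, some 1 mm at the knob. I make one more fine correction.

```bash
python3 -m jog '[{"x":0.02,"y":-0.0355,"z":-0.03,"rx":0,"ry":0,"rz":0},{"x":0.02,"y":-0.0355,"z":-0.07,"rx":0,"ry":0,"rz":0},{"x":0.02,"y":-0.0355,"z":-0.11,"rx":0,"ry":0,"rz":0},{"x":0.02,"y":-0.0355,"z":-0.13,"rx":0,"ry":0,"rz":0},{"x":0.02,"y":-0.0355,"z":-0.13,"rx":0,"ry":0,"rz":0}]' 0.2;python3 -m jog '[{"x":0,"y":0,"z":0,"rx":0,"ry":0,"rz":0},{"x":0,"y":0,"z":0,"rx":0,"ry":0,"rz":0},{"x":0,"y":0,"z":0,"rx":0,"ry":0,"rz":0},{"x":0,"y":0,"z":0,"rx":0,"ry":0,"rz":0},{"x":-0.001,"y":-0.0005,"z":0,"rx":0,"ry":0,"rz":0},{"x":-0.001,"y":-0.0005,"z":0,"rx":0,"ry":0,"rz":0}]' -1
```

```text
clock: 13.58
position: [0.5133, 0.2948, 0.0269]
tcp_rot: [-1.144, 1.255, 1.145]
wrist_force: [-0.1, -0.5, 0.6]
gripper_width: 0.0525
clock: 14.32
position: [0.5155, 0.2959, 0.0298]
tcp_rot: [-1.145, 1.246, 1.142]
wrist_force: [4.9, -0.1, -0.7]
gripper_width: 0.0183
```

```bash
python3 -m jog '[{"x":0,"y":0,"z":0,"rx":0,"ry":0,"rz":0},{"x":0,"y":0,"z":0,"rx":0,"ry":0,"rz":0},{"x":0,"y":0,"z":0.02,"rx":0,"ry":0,"rz":0},{"x":0,"y":0,"z":0.06,"rx":0,"ry":0,"rz":0},{"x":0,"y":0,"z":0.10,"rx":0,"ry":0,"rz":-10},{"x":0,"y":-0.01,"z":0.14,"rx":0,"ry":0,"rz":-20},{"x":0,"y":-0.02,"z":0.17,"rx":0,"ry":0,"rz":-30},{"x":0,"y":-0.03,"z":0.17,"rx":0,"ry":0,"rz":-40}]' 0.2;python3 -m jog '[{"x":-0.01,"y":-0.01,"z":0,"rx":0,"ry":0,"rz":-10},{"x":-0.02,"y":-0.02,"z":0,"rx":0,"ry":0,"rz":-20},{"x":-0.02,"y":-0.03,"z":0,"rx":0,"ry":0,"rz":-30},{"x":-0.02,"y":-0.03,"z":0,"rx":0,"ry":0,"rz":-30},{"x":-0.02,"y":-0.03,"z":0,"rx":0,"ry":0,"rz":-30}]'; python3 snap.py w12 wrist
python3 - <<'E'
from h import *
c=cv2.imread("pics/w12.png")[0:240,180:440];cv2.imwrite("pics/w12c.png",cv2.resize(c,None,fx=2.5,fy=2.5,interpolation=cv2.INTER_CUBIC))
im,d,ci=load("w5")
def dep(u,v):
    p,r=ray(ci,u,v);return (p+r*d[v,u]).round(4)
print("body?",[dep(u,v).tolist() for u,v in [(220,245),(230,270),(230,300),(160,333),(420,250),(400,300)]])
E
```

```text
clock: 15.32
position: [0.5137, 0.2666, 0.2017]
tcp_rot: [-0.608, 1.48, 0.611]
wrist_force: [-0.8, -0.9, -1.2]
gripper_width: 0.0526
clock: 15.95
position: [0.493, 0.2364, 0.199]
tcp_rot: [-0.208, 1.562, 0.208]
wrist_force: [-0.3, -0.1, 0.2]
gripper_width: 0.0523
[0.493  0.2364 0.199 ] [-0.2076  1.5618  0.208 ] [-0.3 -0.1  0.2] 15.95
body? [[0.595, 0.271, 0.1551], [0.5895, 0.273, 0.1678], [0.5913, 0.28, 0.1692], [0.6083, 0.2827, 0.1727], [0.5429, 0.2826, 0.1591], [0.5518, 0.2888, 0.1697]]
```

View pics/w12.png

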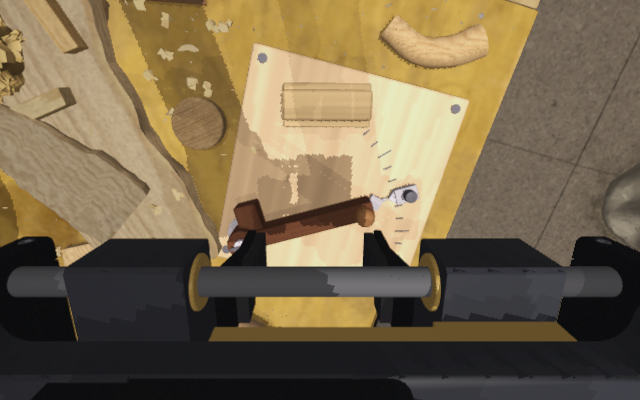

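View pics/w12c.png

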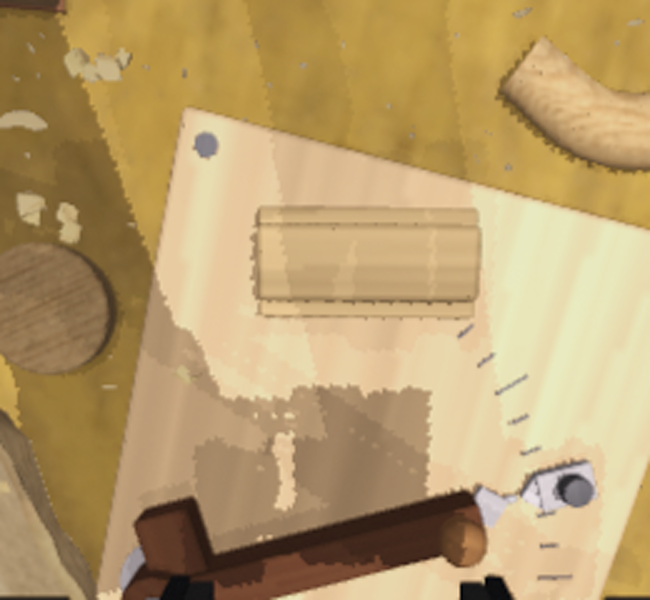

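Pointer and index tips now look in line (crop (515,494) against (525,494)), and the blank's long sides lie parallel to the jaw axis. Next I measure the blank and the fence frame.

Run:
```python
from h import *
im,d,ci=load("w12")
c=im[170:230,330:420];cv2.imwrite("pics/w12d.png",cv2.resize(c,None,fx=7,fy=7,interpolation=cv2.INTER_CUBIC))
C=lambda a,b,z:onz(ci,a/2.5+180,b/2.5,z)
pts=[C(260,317,.033),C(473,317,.033),C(478,207,.033),C(260,206,.033)]
ctr=np.mean(pts,0);print(np.round(pts,4),ctr)
print([np.linalg.norm(pts[i]-pts[i-1]).round(4) for i in range(4)])
pv=np.array([.5838,.1768]);th=.523
a=np.array([-np.sin(th),np.cos(th)]);n=np.array([-np.cos(th),-np.sin(th)])
for p in pts+[ctr]: print(((p[:2]-pv)@a).round(4),((p[:2]-pv)@n).round(4))
print("target",pv+.071*a+.032*n,"a",a,"n",n)
```

```text
[[0.4508 0.1903 0.033 ]
 [0.4274 0.2768 0.033 ]
 [0.3851 0.2654 0.033 ]
 [0.4079 0.1798 0.033 ]] [0.41780067 0.22805124 0.033     ]
[np.float64(0.0442), np.float64(0.0896), np.float64(0.0438), np.float64(0.0886)]
0.0781 0.1085
0.1648 0.0856
0.176 0.1279
0.0904 0.1509
0.1273 0.1182
target [0.52061444 0.22232565] a [-0.49948136  0.86632464] n [-0.86632464 -0.49948136]
```

View pics/w12d.png

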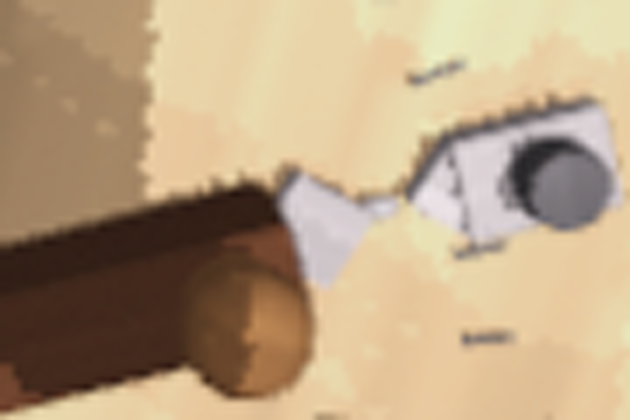

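The pointer is in line with the index to within 0.3 pixel. The blank measures 89 × 44 mm, centre (0.418, 0.228), yaw 15°. Now the tool goes behind the blank and down, to push it with both fingertips.

```bash
python3 -m jog '[{"x":-0.04,"y":-0.007,"z":0,"rx":0,"ry":0,"rz":0},{"x":-0.08,"y":-0.014,"z":0,"rx":0,"ry":0,"rz":0},{"x":-0.118,"y":-0.02,"z":-0.02,"rx":0,"ry":0,"rz":0},{"x":-0.118,"y":-0.02,"z":-0.06,"rx":0,"ry":0,"rz":0},{"x":-0.118,"y":-0.02,"z":-0.11,"rx":0,"ry":0,"rz":0},{"x":-0.118,"y":-0.02,"z":-0.15,"rx":0,"ry":0,"rz":0},{"x":-0.118,"y":-0.02,"z":-0.18,"rx":0,"ry":0,"rz":0},{"x":-0.118,"y":-0.02,"z":-0.18,"rx":0,"ry":0,"rz":0}]'; python3 snap.py w13 wrist;python3 snap.py s13 scene;  python3 - <<'E'
from h import *
im=cv2.imread("pics/s13.png")[100:250,180:380];cv2.imwrite("pics/s13c.png",cv2.resize(im,None,fx=3.3,fy=3.3,interpolation=cv2.INTER_CUBIC))
E
```

```text
clock: 17.0
position: [0.374, 0.2152, 0.0175]
tcp_rot: [-0.208, 1.566, 0.205]
wrist_force: [0.4, 0.3, -0.1]
gripper_width: 0.0522
[0.374  0.2152 0.0175] [-0.2083  1.5657  0.2049] [ 0.4  0.3 -0.1] 17.0
[0.3752 0.2159 0.0189] [-0.2067  1.5627  0.2057] [0.1 0.1 0.5] 17.05
```

View pics/w13.png

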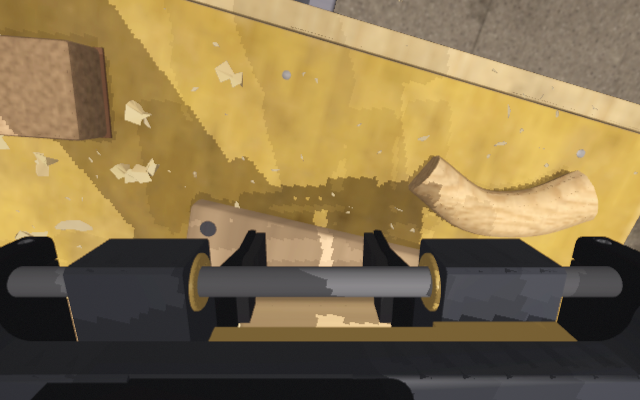

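View pics/s13c.png

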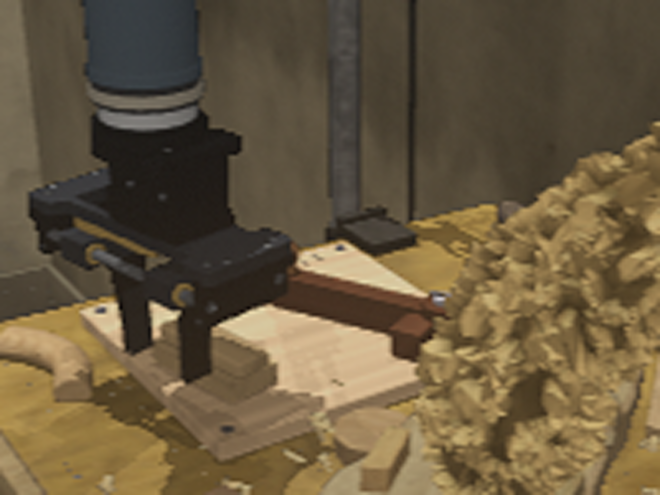

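The scene view shows both fingers standing just before the blank. I go down another 20 mm and push, turning the blank on the way.

```bash
python3 -m jog '[{"x":0,"y":0,"z":-0.01,"rx":0,"ry":0,"rz":0},{"x":0,"y":0,"z":-0.02,"rx":0,"ry":0,"rz":0},{"x":0.005,"y":0.0015,"z":-0.02,"rx":0,"ry":0,"rz":0},{"x":0.010,"y":0.003,"z":-0.02,"rx":0,"ry":0,"rz":0},{"x":0.018,"y":0.0045,"z":-0.02,"rx":0,"ry":0,"rz":-4},{"x":0.026,"y":0.006,"z":-0.02,"rx":0,"ry":0,"rz":-8},{"x":0.035,"y":0.0073,"z":-0.02,"rx":0,"ry":0,"rz":-12},{"x":0.043,"y":0.0085,"z":-0.02,"rx":0,"ry":0,"rz":-15}]'; python3 snap.py s14 scene
python3 - <<'E'
from h import *
im=cv2.imread("pics/s14.png")[100:250,180:380];cv2.imwrite("pics/s14c.png",cv2.resize(im,None,fx=3.3,fy=3.3,interpolation=cv2.INTER_CUBIC))
E
```

```text
clock: 18.1
position: [0.419, 0.2246, -0.0006]
tcp_rot: [0.002, 1.571, -0.002]
wrist_force: [-1.6, 0.6, 2.5]
gripper_width: 0.0523
[ 0.419   0.2246 -0.0006] [ 0.002   1.571  -0.0017] [-1.6  0.6  2.5] 18.1
```

View pics/s14c.png

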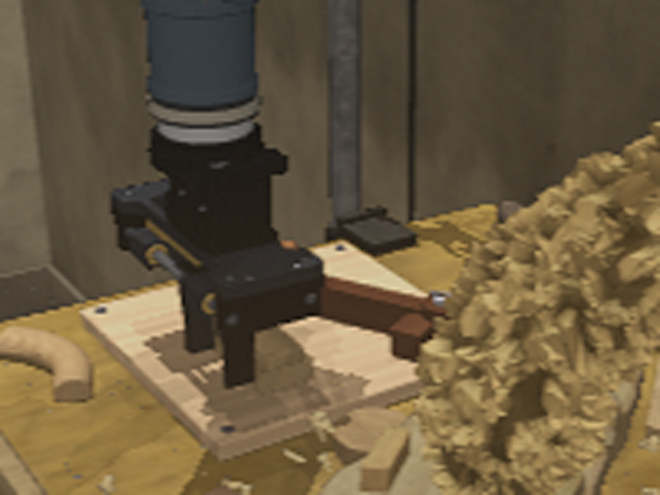

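```bash
python3 -m jog '[{"x":0.01,"y":-0.0005,"z":0,"rx":0,"ry":0,"rz":0},{"x":0.02,"y":-0.001,"z":0,"rx":0,"ry":0,"rz":0},{"x":0.03,"y":-0.0015,"z":0,"rx":0,"ry":0,"rz":0},{"x":0.0336,"y":-0.0045,"z":0,"rx":0,"ry":0,"rz":5},{"x":0.0373,"y":-0.0075,"z":0,"rx":0,"ry":0,"rz":10},{"x":0.041,"y":-0.0103,"z":0,"rx":0,"ry":0,"rz":15},{"x":0.045,"y":-0.0131,"z":0,"rx":0,"ry":0,"rz":20},{"x":0.0495,"y":-0.0158,"z":0,"rx":0,"ry":0,"rz":25}]';python3 -m jog '[{"x":0.005,"y":-0.0025,"z":0,"rx":0,"ry":0,"rz":5},{"x":0.005,"y":-0.0025,"z":0,"rx":0,"ry":0,"rz":5},{"x":-0.01,"y":-0.008,"z":0,"rx":0,"ry":0,"rz":5},{"x":-0.01,"y":-0.008,"z":0.05,"rx":0,"ry":0,"rz":5},{"x":0.0,"y":-0.008,"z":0.11,"rx":0,"ry":0,"rz":5},{"x":0.03,"y":0.01,"z":0.16,"rx":0,"ry":0,"rz":5},{"x":0.06,"y":0.03,"z":0.16,"rx":0,"ry":0,"rz":5},{"x":0.06,"y":0.03,"z":0.16,"rx":0,"ry":0,"rz":5}]'; python3 snap.py w15 wrist
```

```text
clock: 19.15
position: [0.4687, 0.2082, -0.0008]
tcp_rot: [-0.344, 1.543, 0.344]
wrist_force: [-0.4, -0.4, -0.3]
gripper_width: 0.0521
clock: 20.15
position: [0.5285, 0.24, 0.1595]
tcp_rot: [-0.41, 1.53, 0.411]
wrist_force: [-1.0, -1.3, -0.2]
gripper_width: 0.0521
[0.5285 0.24   0.1595] [-0.4098  1.5302  0.4111] [-1.  -1.3 -0.2] 20.15
```

View pics/w15.png

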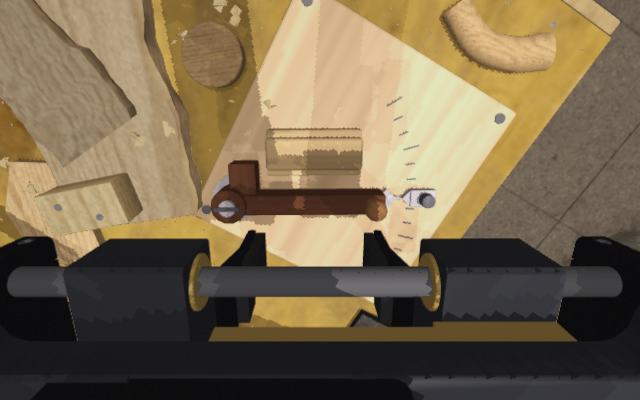

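The blank now lies parallel to the fence, with a small gap both to the fence and to the stop at (260,178). I'll measure both gaps.

Run:
```python
from h import *
im,d,ci=load("w15")
c=im[110:230,200:440];cv2.imwrite("pics/w15c.png",cv2.resize(c,None,fx=3.3,fy=3.3,interpolation=cv2.INTER_CUBIC))
s=sense();print(R.from_rotvec(s["tcp_rot"]).as_matrix()[:,1:])
```

```text
[[-4.99855386e-01  8.66107537e-01]
 [ 8.66108842e-01  4.99855115e-01]
 [ 2.59049205e-04 -1.61186956e-03]]
```

View pics/w15c.png

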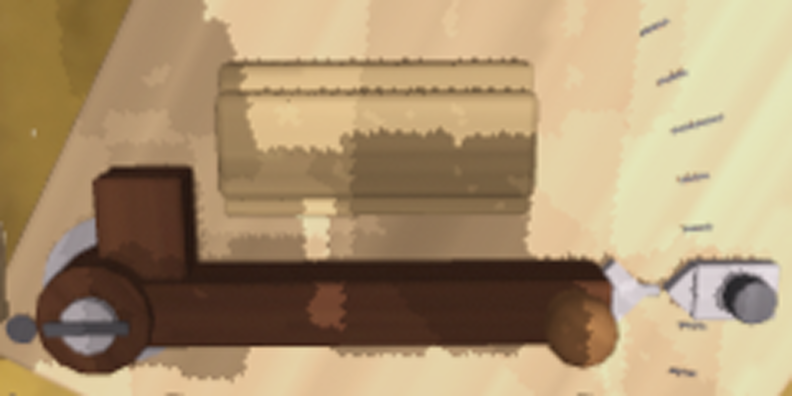

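Run:
```python
from h import *
im,d,ci=load("w15")
C=lambda a,b,z:onz(ci,a/3.3+200,b/3.3+110,z)[:2]
pv=C(94,326,.056);it=C(668,289,.02);ft=C(658,290,.02);kn=C(583,326,.071)
A=lambda p:np.arctan2(-(p-pv)[0],(p-pv)[1])
print(pv,"idx",A(it),"tip",A(ft),"knob",A(kn))
th=.524
a=np.array([-np.sin(th),np.cos(th)]);n=np.array([-np.cos(th),-np.sin(th)])
F=lambda p:(((p-pv)@a).round(4),((p-pv)@n).round(4))
for nme,p in dict(lo_farL=C(224,213,.033),lo_farR=C(528,213,.033),lo_nearL=C(220,61,.033),lo_nearR=C(533,61,.033),stopTopR=C(185,176,.041),stopTopR2=C(187,270,.041),stopbase=C(196,255,.016),fronttop1=C(215,283,.046),fronttop2=C(600,283,.046),frontbase=C(300,262,.016),frontbase2=C(590,262,.016)).items(): print(nme,p,F(p))
```

```text
[0.58439595 0.17849218] idx 0.5275139814588554 tip 0.5256353759167742 knob 0.5598923454083053
lo_farL [0.54331985 0.19453614] (np.float64(0.0344), np.float64(0.0275))
lo_farR [0.49853678 0.27202222] (np.float64(0.1239), np.float64(0.0275))
lo_nearL [0.50504334 0.1730723 ] (np.float64(0.035), np.float64(0.0714))
lo_nearR [0.46067648 0.24984038] (np.float64(0.1237), np.float64(0.0714))
stopTopR [0.53735366 0.18010541] (np.float64(0.0249), np.float64(0.0399))
stopTopR2 [0.56165265 0.19326806] (np.float64(0.0242), np.float64(0.0123))
stopbase [0.56391676 0.19284843] (np.float64(0.0227), np.float64(0.0105))
fronttop1 [0.55946272 0.20213187] (np.float64(0.0329), np.float64(0.0098))
fronttop2 [0.50411069 0.29790361] (np.float64(0.1436), np.float64(0.0098))
frontbase [0.54956902 0.22220492] (np.float64(0.0553), np.float64(0.0083))
frontbase2 [0.50394277 0.30114914] (np.float64(0.1465), np.float64(0.0083))
```

The pointer reads 0.5256 and the index 0.5275, so the fence is still set. The blank has 9 mm to go to the stop and 17.5 mm to the fence. With the fingers shut, I first nudge its far end towards the stop.

```bash
python3 -m jog '[{"x":-0.02,"y":0.014,"z":0,"rx":0,"ry":0,"rz":0},{"x":-0.04,"y":0.028,"z":-0.02,"rx":0,"ry":0,"rz":0},{"x":-0.0605,"y":0.041,"z":-0.04,"rx":0,"ry":0,"rz":0},{"x":-0.0605,"y":0.041,"z":-0.08,"rx":0,"ry":0,"rz":0},{"x":-0.0605,"y":0.041,"z":-0.11,"rx":0,"ry":0,"rz":0},{"x":-0.0605,"y":0.041,"z":-0.14,"rx":0,"ry":0,"rz":0},{"x":-0.0605,"y":0.041,"z":-0.158,"rx":0,"ry":0,"rz":0},{"x":-0.0605,"y":0.041,"z":-0.158,"rx":0,"ry":0,"rz":0}]' -1; python3 snap.py s16 scene;python3 - <<'E'
from h import *
im=cv2.imread("pics/s16.png")[100:250,180:380];cv2.imwrite("pics/s16c.png",cv2.resize(im,None,fx=3.3,fy=3.3,interpolation=cv2.INTER_CUBIC))
s=sense();p=s["position"][:2];pv=np.array([.5844,.1785]);th=.526
a=np.array([-np.sin(th),np.cos(th)]);n=np.array([-np.cos(th),-np.sin(th)]);print("tcp in fence",(p-pv)@a,(p-pv)@n,s["gripper_width"])
E
```

```text
clock: 21.2
position: [0.4659, 0.2784, -0.0]
tcp_rot: [-0.411, 1.535, 0.409]
wrist_force: [0.4, -0.2, -0.2]
gripper_width: 0.0007
[ 0.4659  0.2784 -0.    ] [-0.4111  1.5352  0.4091] [ 0.4 -0.2 -0.2] 21.2
tcp in fence 0.14595485621558266 0.0510068122869891 0.00018435492361080168
```

View pics/s16c.png

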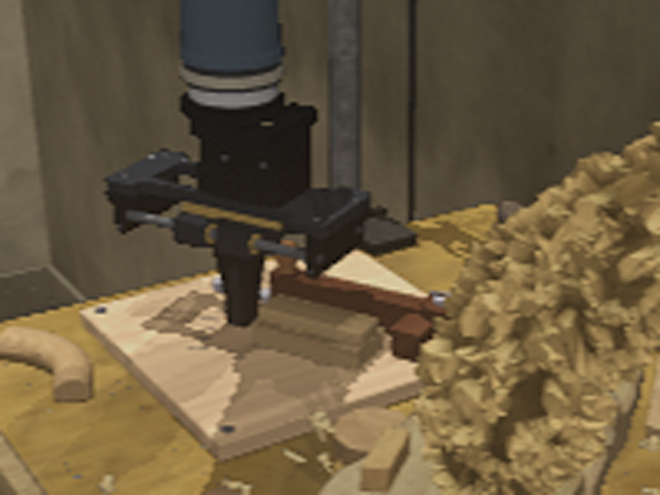

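The tips stand beside the blank's far end. I push 19.5 mm along the fence towards the stop, then look.

```bash
python3 -m jog '[{"x":0.002,"y":-0.0035,"z":0,"rx":0,"ry":0,"rz":0},{"x":0.004,"y":-0.007,"z":0,"rx":0,"ry":0,"rz":0},{"x":0.006,"y":-0.0104,"z":0,"rx":0,"ry":0,"rz":0},{"x":0.008,"y":-0.0138,"z":0,"rx":0,"ry":0,"rz":0},{"x":0.0098,"y":-0.0169,"z":0,"rx":0,"ry":0,"rz":0}]'; python3 -m jog '[{"x":-0.006,"y":0.0104,"z":0,"rx":0,"ry":0,"rz":0},{"x":-0.006,"y":0.0104,"z":0.05,"rx":0,"ry":0,"rz":0},{"x":0.01,"y":0.0,"z":0.11,"rx":0,"ry":0,"rz":0},{"x":0.03,"y":-0.01,"z":0.16,"rx":0,"ry":0,"rz":0},{"x":0.052,"y":-0.022,"z":0.16,"rx":0,"ry":0,"rz":0},{"x":0.052,"y":-0.022,"z":0.16,"rx":0,"ry":0,"rz":0}]' 0.2
python3 snap.py w17 wrist
python3 - <<'E'
from h import *
im,d,ci=load("w17")
c=im[110:230,200:440];cv2.imwrite("pics/w17c.png",cv2.resize(c,None,fx=3.3,fy=3.3,interpolation=cv2.INTER_CUBIC))
E
```

```text
clock: 21.88
position: [0.4776, 0.2632, 0.0015]
tcp_rot: [-0.41, 1.531, 0.411]
wrist_force: [-1.3, 2.8, 1.7]
gripper_width: 0.0004
clock: 22.62
position: [0.5303, 0.2395, 0.1613]
tcp_rot: [-0.408, 1.532, 0.407]
wrist_force: [-0.6, -0.2, -0.6]
gripper_width: 0.0491
[0.5303 0.2395 0.1613] [-0.4085  1.5316  0.4072] [-0.6 -0.2 -0.6] 22.625
```

View pics/w17c.png

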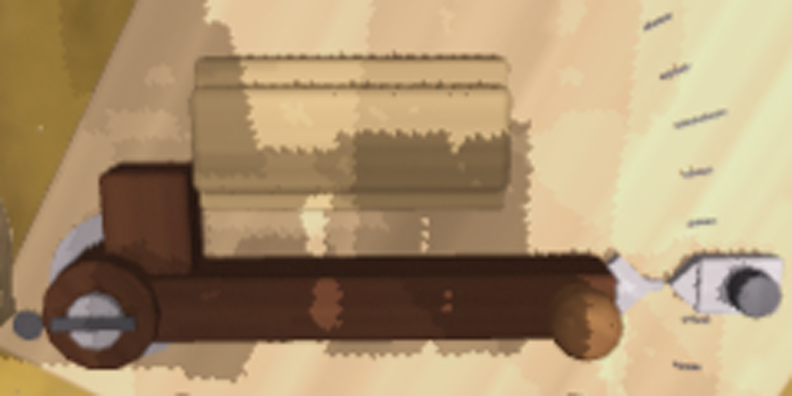

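The blank is about 1 mm from the stop and still parallel. Now I push it square onto the fence with both fingers.

```bash
python3 -m jog '[{"x":-0.03,"y":-0.022,"z":0,"rx":0,"ry":0,"rz":0},{"x":-0.064,"y":-0.046,"z":-0.02,"rx":0,"ry":0,"rz":0},{"x":-0.064,"y":-0.046,"z":-0.06,"rx":0,"ry":0,"rz":0},{"x":-0.064,"y":-0.046,"z":-0.10,"rx":0,"ry":0,"rz":0},{"x":-0.064,"y":-0.046,"z":-0.14,"rx":0,"ry":0,"rz":0},{"x":-0.064,"y":-0.046,"z":-0.16,"rx":0,"ry":0,"rz":0},{"x":-0.064,"y":-0.046,"z":-0.16,"rx":0,"ry":0,"rz":0}]'; python3 -m jog '[{"x":0.006,"y":0.0035,"z":0,"rx":0,"ry":0,"rz":0},{"x":0.010,"y":0.0058,"z":0,"rx":0,"ry":0,"rz":0},{"x":0.014,"y":0.0081,"z":0,"rx":0,"ry":0,"rz":0},{"x":0.018,"y":0.0104,"z":0,"rx":0,"ry":0,"rz":0},{"x":0.0208,"y":0.012,"z":0,"rx":0,"ry":0,"rz":0},{"x":0.0208,"y":0.012,"z":0,"rx":0,"ry":0,"rz":0}]'
python3 - <<'E'
from h import *
s=sense();p=s["position"][:2];pv=np.array([.5844,.1785]);th=.526
a=np.array([-np.sin(th),np.cos(th)]);n=np.array([-np.cos(th),-np.sin(th)]);print("tcp in fence",(p-pv)@a,(p-pv)@n,s["wrist_force"][:2]@n)
E
```

```text
clock: 23.55
position: [0.4621, 0.1947, -0.0009]
tcp_rot: [-0.412, 1.538, 0.411]
wrist_force: [-0.5, 0.4, -0.1]
gripper_width: 0.0522
clock: 24.3
position: [0.4868, 0.2069, 0.0012]
tcp_rot: [-0.41, 1.531, 0.41]
wrist_force: [-0.4, -0.5, -0.2]
gripper_width: 0.0523
tcp in fence 0.07360119283921283 0.07014548876467727 0.5639699836166502
```

```bash
python3 -m jog '[{"x":0.0009,"y":0.0005,"z":0,"rx":0,"ry":0,"rz":0},{"x":0.0017,"y":0.001,"z":0,"rx":0,"ry":0,"rz":0},{"x":0.0026,"y":0.0015,"z":0,"rx":0,"ry":0,"rz":0}]'; python3 -m jog '[{"x":0.0009,"y":0.0005,"z":0,"rx":0,"ry":0,"rz":0},{"x":0.0009,"y":0.0005,"z":0,"rx":0,"ry":0,"rz":0}]'
```

```text
clock: 24.68
position: [0.4888, 0.2082, 0.0011]
tcp_rot: [-0.41, 1.532, 0.41]
wrist_force: [-0.2, -0.8, -1.4]
gripper_width: 0.0524
clock: 24.92
position: [0.49, 0.2089, 0.0012]
tcp_rot: [-0.41, 1.531, 0.41]
wrist_force: [-0.0, -0.7, 0.8]
gripper_width: 0.052
```

```bash
for i in 1; do python3 -m jog '[{"x":0.0009,"y":0.0005,"z":0,"rx":0,"ry":0,"rz":0},{"x":0.0009,"y":0.0005,"z":0,"rx":0,"ry":0,"rz":0}]'; done; python3 -m jog '[{"x":0.0009,"y":0.0005,"z":0,"rx":0,"ry":0,"rz":0},{"x":0.0009,"y":0.0005,"z":0,"rx":0,"ry":0,"rz":0}]'; python3 snap.py s18 scene
python3 - <<'E'
from h import *
im=cv2.imread("pics/s18.png")[120:240,200:360];cv2.imwrite("pics/s18c.png",cv2.resize(im,None,fx=4.5,fy=4.5,interpolation=cv2.INTER_CUBIC))
E
```

```text
clock: 25.18
position: [0.4905, 0.2091, 0.0012]
tcp_rot: [-0.41, 1.532, 0.41]
wrist_force: [-1.4, -0.1, 0.6]
gripper_width: 0.0522
clock: 25.42
position: [0.4913, 0.2095, 0.0011]
tcp_rot: [-0.41, 1.532, 0.41]
wrist_force: [-1.5, -1.2, 1.5]
gripper_width: 0.0522
[0.4913 0.2095 0.0011] [-0.4102  1.5321  0.4101] [-1.5 -1.2  1.5] 25.425
```

View pics/s18c.png

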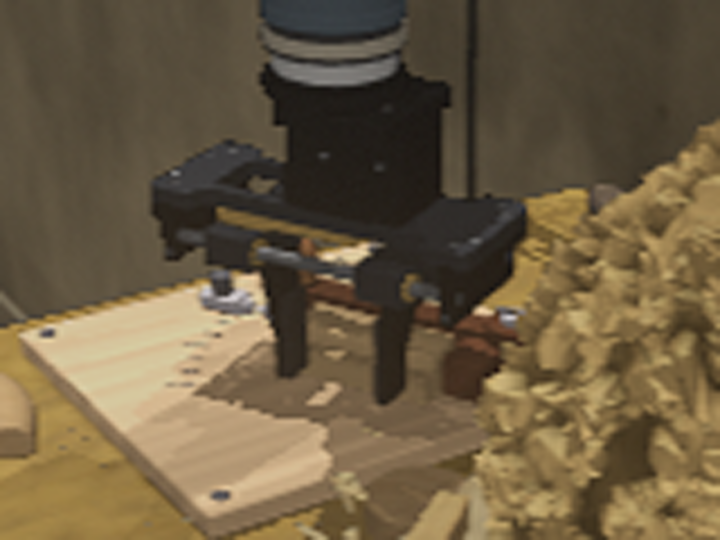

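```bash
python3 -m jog '[{"x":0.0009,"y":0.0005,"z":0,"rx":0,"ry":0,"rz":0},{"x":0.0009,"y":0.0005,"z":0,"rx":0,"ry":0,"rz":0}]'; python3 -m jog '[{"x":0.0009,"y":0.0005,"z":0,"rx":0,"ry":0,"rz":0},{"x":0.0009,"y":0.0005,"z":0,"rx":0,"ry":0,"rz":0}]'
```

```text
clock: 25.72
position: [0.4913, 0.2095, 0.001]
tcp_rot: [-0.411, 1.534, 0.41]
wrist_force: [-4.1, -2.4, 4.2]
gripper_width: 0.052
clock: 25.98
position: [0.4913, 0.2095, 0.0009]
tcp_rot: [-0.411, 1.536, 0.41]
wrist_force: [-5.4, -3.5, 5.2]
gripper_width: 0.0522
```

The force has risen to about 6 N and the motion has stopped, so the blank is on the fence. I back off and look.

```bash
python3 -m jog '[{"x":-0.006,"y":-0.0035,"z":0,"rx":0,"ry":0,"rz":0},{"x":-0.014,"y":-0.008,"z":0,"rx":0,"ry":0,"rz":0},{"x":-0.014,"y":-0.008,"z":0.05,"rx":0,"ry":0,"rz":0},{"x":0,"y":0.0,"z":0.10,"rx":0,"ry":0,"rz":0},{"x":0.02,"y":0.015,"z":0.16,"rx":0,"ry":0,"rz":0},{"x":0.038,"y":0.03,"z":0.16,"rx":0,"ry":0,"rz":0},{"x":0.038,"y":0.03,"z":0.16,"rx":0,"ry":0,"rz":0},{"x":0.038,"y":0.03,"z":0.16,"rx":0,"ry":0,"rz":0}]' -1
python3 snap.py w19 wrist
python3 - <<'E'
from h import *
im,d,ci=load("w19")
c=im[110:230,200:440];cv2.imwrite("pics/w19c.png",cv2.resize(c,None,fx=3.3,fy=3.3,interpolation=cv2.INTER_CUBIC))
E
```

```text
clock: 26.98
position: [0.5301, 0.2397, 0.1601]
tcp_rot: [-0.411, 1.534, 0.41]
wrist_force: [-0.4, 0.1, 0.5]
gripper_width: 0.0005
[0.5301 0.2397 0.1601] [-0.4106  1.534   0.4095] [-0.4  0.1  0.5] 26.975
```

View pics/w19c.png

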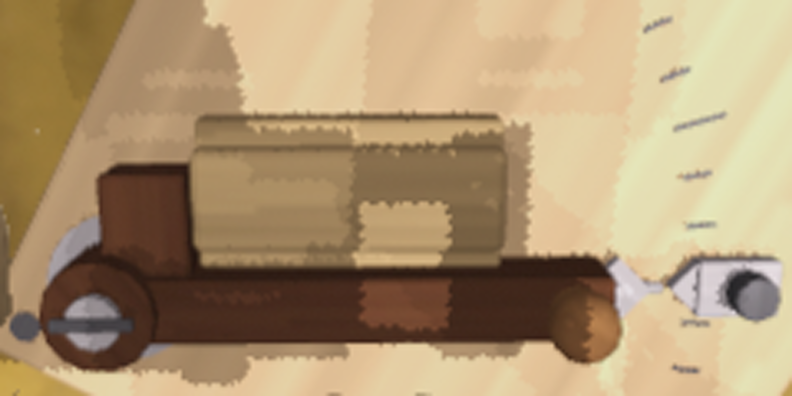

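The blank looks flush against the fence and very near the stop, and the pointer is still on the index. Last comes a gentle push on the far end, to make sure it touches the stop.

```bash
python3 -m jog '[{"x":-0.023,"y":0.021,"z":0,"rx":0,"ry":0,"rz":0},{"x":-0.0463,"y":0.0423,"z":-0.02,"rx":0,"ry":0,"rz":0},{"x":-0.0463,"y":0.0423,"z":-0.06,"rx":0,"ry":0,"rz":0},{"x":-0.0463,"y":0.0423,"z":-0.10,"rx":0,"ry":0,"rz":0},{"x":-0.0463,"y":0.0423,"z":-0.14,"rx":0,"ry":0,"rz":0},{"x":-0.0463,"y":0.0423,"z":-0.159,"rx":0,"ry":0,"rz":0},{"x":-0.0463,"y":0.0423,"z":-0.159,"rx":0,"ry":0,"rz":0},{"x":-0.0463,"y":0.0423,"z":-0.159,"rx":0,"ry":0,"rz":0}]' -1 ; python3 -m jog '[{"x":0.002,"y":-0.0035,"z":0,"rx":0,"ry":0,"rz":0},{"x":0.004,"y":-0.007,"z":0,"rx":0,"ry":0,"rz":0},{"x":0.006,"y":-0.0104,"z":0,"rx":0,"ry":0,"rz":0},{"x":0.006,"y":-0.0104,"z":0,"rx":0,"ry":0,"rz":0}]'
python3 - <<'E'
from h import *
s=sense();p=s["position"][:2];pv=np.array([.5844,.1785]);th=.526
a=np.array([-np.sin(th),np.cos(th)]);n=np.array([-np.cos(th),-np.sin(th)]);print("tcp in fence",(p-pv)@a,(p-pv)@n,s["wrist_force"][:2]@a)
E
```

```text
clock: 28.02
position: [0.4852, 0.2829, 0.0028]
tcp_rot: [-0.41, 1.531, 0.41]
wrist_force: [0.6, 0.6, -0.4]
gripper_width: 0.0002
clock: 28.52
position: [0.4914, 0.272, 0.0024]
tcp_rot: [-0.409, 1.531, 0.409]
wrist_force: [-0.5, -1.0, 0.7]
gripper_width: 0.0003
tcp in fence 0.12757064163987195 0.03351491767504406 -0.6251587029411517
```

```bash
python3 -m jog '[{"x":0.0005,"y":-0.0009,"z":0,"rx":0,"ry":0,"rz":0},{"x":0.001,"y":-0.0017,"z":0,"rx":0,"ry":0,"rz":0},{"x":0.001,"y":-0.0017,"z":0,"rx":0,"ry":0,"rz":0}]';python3 -m jog '[{"x":0.0005,"y":-0.0009,"z":0,"rx":0,"ry":0,"rz":0},{"x":0.0005,"y":-0.0009,"z":0,"rx":0,"ry":0,"rz":0}]'
```

```text
clock: 28.9
position: [0.4919, 0.2708, 0.0021]
tcp_rot: [-0.41, 1.532, 0.41]
wrist_force: [-1.0, -0.5, -0.2]
gripper_width: 0.0003
clock: 29.15
position: [0.4924, 0.27, 0.0021]
tcp_rot: [-0.41, 1.532, 0.41]
wrist_force: [0.3, 0.2, -0.3]
gripper_width: 0.0004
```

```bash
python3 -m jog '[{"x":0.0005,"y":-0.0009,"z":0,"rx":0,"ry":0,"rz":0},{"x":0.0005,"y":-0.0009,"z":0,"rx":0,"ry":0,"rz":0}]';python3 -m jog '[{"x":0.0005,"y":-0.0009,"z":0,"rx":0,"ry":0,"rz":0},{"x":0.0005,"y":-0.0009,"z":0,"rx":0,"ry":0,"rz":0}]'
```

```text
clock: 29.4
position: [0.4928, 0.2691, 0.0021]
tcp_rot: [-0.41, 1.532, 0.41]
wrist_force: [-0.7, 0.9, -0.1]
gripper_width: 0.0002
clock: 29.65
position: [0.4927, 0.269, 0.0021]
tcp_rot: [-0.41, 1.532, 0.412]
wrist_force: [-3.1, 2.8, -0.2]
gripper_width: 0.0006
```

The tool has stopped at about 4 N along the fence, so the blank is on the stop. I back off and take the final look.

```bash
python3 -m jog '[{"x":-0.004,"y":0.007,"z":0,"rx":0,"ry":0,"rz":0},{"x":-0.006,"y":0.011,"z":0.0,"rx":0,"ry":0,"rz":0},{"x":-0.006,"y":0.011,"z":0.05,"rx":0,"ry":0,"rz":0},{"x":0.006,"y":0,"z":0.10,"rx":0,"ry":0,"rz":0},{"x":0.02,"y":-0.015,"z":0.157,"rx":0,"ry":0,"rz":0},{"x":0.037,"y":-0.03,"z":0.157,"rx":0,"ry":0,"rz":0},{"x":0.037,"y":-0.03,"z":0.157,"rx":0,"ry":0,"rz":0},{"x":0.037,"y":-0.03,"z":0.157,"rx":0,"ry":0,"rz":0}]' -1
python3 snap.py w20 wrist
python3 - <<'E'
from h import *
im,d,ci=load("w20")
c=im[110:230,200:440];cv2.imwrite("pics/w20c.png",cv2.resize(c,None,fx=3.3,fy=3.3,interpolation=cv2.INTER_CUBIC))
c=im[185:215,360:420];cv2.imwrite("pics/w20d.png",cv2.resize(c,None,fx=12,fy=12,interpolation=cv2.INTER_CUBIC))
E
```

```text
clock: 30.65
position: [0.5291, 0.2385, 0.1581]
tcp_rot: [-0.411, 1.534, 0.411]
wrist_force: [-0.6, 0.1, -1.0]
gripper_width: 0.0006
[0.5291 0.2385 0.1581] [-0.4107  1.534   0.4108] [-0.6  0.1 -1. ] 30.65
```

View pics/w20c.png

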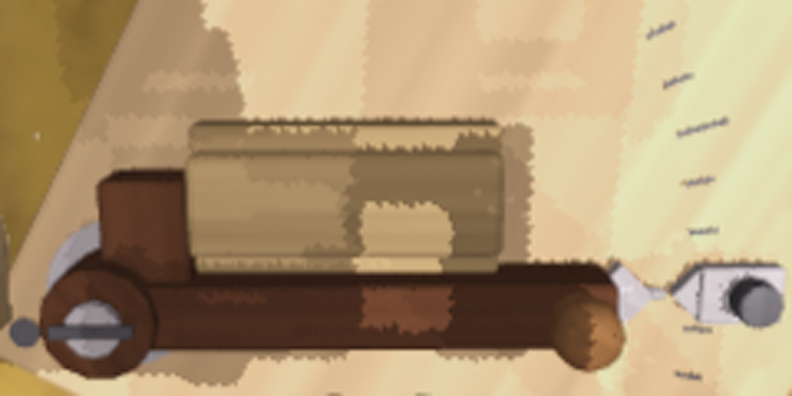

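View pics/w20d.png

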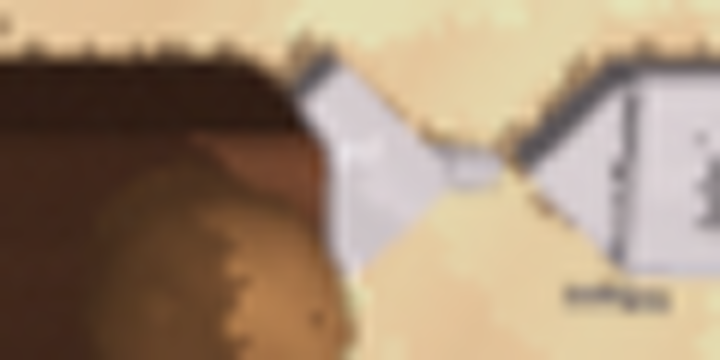

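View pics/w20.png

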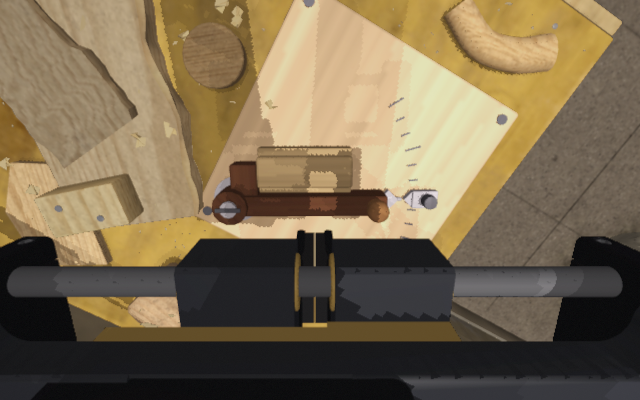

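Run:
```python
from h import *
im,d,ci=load("w20")
C=lambda a,b,z:onz(ci,a/3.3+200,b/3.3+110,z)[:2]
pv=C(93,330,.056);it=C(672,297,.02);ft=C(665,297,.02)
A=lambda p:np.arctan2(-(p-pv)[0],(p-pv)[1])
print(pv,"idx",A(it),"tip",A(ft))
th=A(ft)
a=np.array([-np.sin(th),np.cos(th)]);n=np.array([-np.cos(th),-np.sin(th)])
F=lambda p:(((p-pv)@a).round(4),((p-pv)@n).round(4))
for k,p in dict(farL=C(197,272,.033),farR=C(497,272,.033),nearL=C(191,123,.033),nearR=C(500,123,.033),frontL=C(215,288,.046),frontR=C(600,287,.046),stop=C(186,183,.041),upL=C(190,200,.046),upR=C(503,200,.046),upNear=C(300,153,.046),upFar=C(300,258,.046)).items(): print(k,F(p))
# columns of dark gap: grey profile across fence edge
g=cv2.cvtColor(im,cv2.COLOR_BGR2GRAY)
for u in (262,275,290,305,320,335,348): print(u,g[184:200,u])
def dep(u,v):
    p,r=ray(ci,u,v);return (p+r*d[v,u]).round(4)
for n_,u,v in [("disc",213,55),("offcut",505,48)]: print(n_,dep(u,v))
```

```text
[0.58518355 0.17727856] idx 0.5197412610831568 tip 0.5196854974948703
farL (np.float64(0.0258), np.float64(0.0108))
farR (np.float64(0.1151), np.float64(0.0112))
nearL (np.float64(0.0259), np.float64(0.055))
nearR (np.float64(0.1145), np.float64(0.0554))
frontL (np.float64(0.033), np.float64(0.0096))
frontR (np.float64(0.1433), np.float64(0.0103))
stop (np.float64(0.0251), np.float64(0.039))
upL (np.float64(0.027), np.float64(0.0351))
upR (np.float64(0.1146), np.float64(0.0355))
upNear (np.float64(0.0579), np.float64(0.0484))
upFar (np.float64(0.0575), np.float64(0.0185))
262 [134 136 128 119 141 137 122 111  74  40  33  32  33  43  47  52]
275 [134 136 128 118 141 149 133 116  76  40  33  33  35  42  47  53]
290 [134 136 127 114 139 147 125 112  75  39  33  32  34  45  47  48]
305 [113 113 107 100 119 127 120 113  73  38  33  33  36  44  49  49]
320 [162 163 151 139 169 179 181 176 113  38  33  35  46  67  80  83]
335 [160 164 151 131 115 112 113 111  72  38  34  33  48  65  76  73]
348 [100 101  94  89 106 112 113 110  71  38  34  33  40  43  45  46]
disc [0.4729 0.0962 0.0175]
offcut [0.3339 0.3252 0.0191]
```

The pointer and index agree (0.520 both) and the end is at x = 26 mm, on the stop. The far side reads about 1 mm off the fence face, so I give one more light two-finger press to make it flush.

```bash
python3 -m jog '[{"x":-0.03,"y":-0.02,"z":0,"rx":0,"ry":0,"rz":0},{"x":-0.057,"y":-0.04,"z":-0.01,"rx":0,"ry":0,"rz":0},{"x":-0.057,"y":-0.04,"z":-0.05,"rx":0,"ry":0,"rz":0},{"x":-0.057,"y":-0.04,"z":-0.09,"rx":0,"ry":0,"rz":0},{"x":-0.057,"y":-0.04,"z":-0.13,"rx":0,"ry":0,"rz":0},{"x":-0.057,"y":-0.04,"z":-0.157,"rx":0,"ry":0,"rz":0},{"x":-0.057,"y":-0.04,"z":-0.157,"rx":0,"ry":0,"rz":0},{"x":-0.057,"y":-0.04,"z":-0.157,"rx":0,"ry":0,"rz":0}]' 0.2;  python3 -m jog '[{"x":0.005,"y":0.0029,"z":0,"rx":0,"ry":0,"rz":0},{"x":0.010,"y":0.0058,"z":0,"rx":0,"ry":0,"rz":0},{"x":0.014,"y":0.0081,"z":0,"rx":0,"ry":0,"rz":0},{"x":0.0165,"y":0.0095,"z":0,"rx":0,"ry":0,"rz":0},{"x":0.0165,"y":0.0095,"z":0,"rx":0,"ry":0,"rz":0}]'; python3 -m jog '[{"x":0.0009,"y":0.0005,"z":0,"rx":0,"ry":0,"rz":0},{"x":0.0009,"y":0.0005,"z":0,"rx":0,"ry":0,"rz":0}]'
```

```text
clock: 31.7
position: [0.4736, 0.1989, 0.0027]
tcp_rot: [-0.41, 1.531, 0.411]
wrist_force: [0.0, -0.3, -0.0]
gripper_width: 0.0523
clock: 32.33
position: [0.4901, 0.2077, 0.0022]
tcp_rot: [-0.41, 1.532, 0.41]
wrist_force: [-0.7, 0.2, -1.1]
gripper_width: 0.0523
clock: 32.58
position: [0.4908, 0.2081, 0.0021]
tcp_rot: [-0.41, 1.532, 0.41]
wrist_force: [0.4, 0.4, 0.4]
gripper_width: 0.0523
```

```bash
python3 -m jog '[{"x":0.0009,"y":0.0005,"z":0,"rx":0,"ry":0,"rz":0},{"x":0.0009,"y":0.0005,"z":0,"rx":0,"ry":0,"rz":0}]'; python3 -m jog '[{"x":0.0009,"y":0.0005,"z":0,"rx":0,"ry":0,"rz":0},{"x":0.0009,"y":0.0005,"z":0,"rx":0,"ry":0,"rz":0}]'
```

```text
clock: 32.83
position: [0.4917, 0.2086, 0.0021]
tcp_rot: [-0.41, 1.532, 0.41]
wrist_force: [0.3, 0.1, 0.1]
gripper_width: 0.0521
clock: 33.08
position: [0.4917, 0.2087, 0.002]
tcp_rot: [-0.41, 1.534, 0.41]
wrist_force: [-2.9, -0.9, 1.6]
gripper_width: 0.0522
```

Firm contact comes at the same place as before (65.0 mm from the pivot line), so the blank was already flush. One last light press, then I retreat and check.

```bash
python3 -m jog '[{"x":0.0009,"y":0.0005,"z":0,"rx":0,"ry":0,"rz":0},{"x":0.0009,"y":0.0005,"z":0,"rx":0,"ry":0,"rz":0}]'; python3 -m jog '[{"x":-0.007,"y":-0.004,"z":0,"rx":0,"ry":0,"rz":0},{"x":-0.015,"y":-0.0085,"z":0,"rx":0,"ry":0,"rz":0},{"x":-0.015,"y":-0.0085,"z":0.05,"rx":0,"ry":0,"rz":0},{"x":0,"y":0.0,"z":0.10,"rx":0,"ry":0,"rz":0},{"x":0.02,"y":0.015,"z":0.157,"rx":0,"ry":0,"rz":0},{"x":0.037,"y":0.03,"z":0.157,"rx":0,"ry":0,"rz":0},{"x":0.037,"y":0.03,"z":0.157,"rx":0,"ry":0,"rz":0},{"x":0.037,"y":0.03,"z":0.157,"rx":0,"ry":0,"rz":0}]'
python3 snap.py w21 wrist
python3 - <<'E'
from h import *
im,d,ci=load("w21")
c=im[110:230,200:440];cv2.imwrite("pics/w21c.png",cv2.resize(c,None,fx=3.3,fy=3.3,interpolation=cv2.INTER_CUBIC))
E
```

```text
clock: 33.33
position: [0.4918, 0.2087, 0.0019]
tcp_rot: [-0.411, 1.536, 0.41]
wrist_force: [-4.8, -3.0, 4.1]
gripper_width: 0.0523
clock: 34.33
position: [0.5293, 0.2386, 0.1581]
tcp_rot: [-0.411, 1.534, 0.409]
wrist_force: [-0.9, 0.3, 0.0]
gripper_width: 0.0525
[0.5293 0.2386 0.1581] [-0.4105  1.5341  0.4094] [-0.9  0.3  0. ] 34.325
```

View pics/w21c.png

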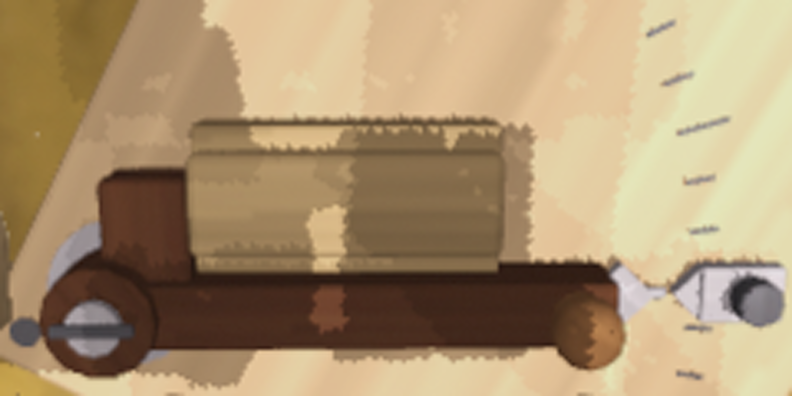

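The blank sits flush on the fence and against the stop, and the pointer tip (665,294) is level with the index tip (672,294). The gripper is clear, so I hand the job in.

```bash
python3 -c "
from plant import ctrl,sense
print(sense()['clock']);print(ctrl.close_job())"
```

```text
34.375
the job is handed in; nothing more can be done
None
```

I set the fence to the index, put the blank against it, and handed the job in at 34.4 s with the gripper well clear. I swung the fence by pinching its knob, with two fine corrections. Then I pushed the blank with the open fingertips to the fence, against the stop with the shut fingers, and pressed it lightly to the fence once more.

**Last checks:**
- **Fence:** pointer and index both measured 0.520 rad just before the final press. In the picture after it, the two tips were still in line.
- **Blank:** contact was felt at about 4 N against the stop and 5–6 N against the fence. Its end measured x = 26 mm, which is on the stop.
- **Disc and offcut:** I did not touch them, and they looked unmoved when last in view, just before the final press.

**What disagreed:**
- **Blank's far side:** it measured about 1 mm off the fence face in the picture, though the force contact came at the same place twice. I took it as flush.
- **Fingertips:** the real tips stand about 24 mm above the reported TCP, so the first pinch closed over the knob without touching it. I allowed for this afterwards.
- **Knob angle:** knob-based readings of the fence angle came out up to 0.03 rad higher than the pointer's. I set the fence by the pointer.

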